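# Clear the thread stand and stack the cap tub

### The job

Pull every spool cap off the thread stand with the forked puller, never with the fingers: hook it under the cap and pull straight up until the cap pops off. Put all the caps in the open tub, stand the puller upright on its cork mat again and put the loose lid on the tub, fully home; only then stack the closed tub on the full one, its feet in the recesses of the lid below. Leave everything else on the bench where it is.

Things in the scene. Friction and masses are not known exactly. Their poses are not given: they have to be found in the camera images.
- puller_c (a point): Cap puller, 120 g: forked steel foot plate with an upright dark wooden handle, standing by itself on the cork mat. The point is on the handle's axis, 55 mm above the foot's underside; z up the handle, x the way the fork points. Handle 22 mm (x) by 12 mm (y: pinch it across y), 4 to 110 mm above the foot's underside
- puller_fork (a point): Where a hooked cap's centre sits on the puller: between the tines, at the foot plate's top face, 32 mm ahead (+x) of the handle's axis. Plate 4 mm thick, 32 mm wide (y), from 13 mm behind the handle's axis to 47 mm ahead; its slot, open to +x, is 22 mm wide and starts 21 mm ahead of the axis, leaving two 5 mm tines
- mat: Cork parking mat, fixed, 100 x 60 x 3 mm, where the puller stands at the start. Its origin, at table height, lies under the handle's axis of the parked puller; the mat reaches from 33 mm behind that (-x) to 67 mm ahead (+x), and 30 mm to either side
- stand: Thread stand: fixed wooden bar 60 (x) x 216 (y) x 30 mm high with four short steel spindles, 11 mm high, standing in a row along its y on the top, 52 mm apart. Origin at the centre of its underside; z up; the robot stands on its -x side
- spindle1 (a point): Foot of spindle 1 on the stand's top face, 30 mm above the table, at y = -78 mm in the stand's frame. Cap 1 sits here, if there is one, square with the stand, its collar on the stand's top, its disc's underside 14 mm above that. A sprung catch holds it snugly: about 10 N straight up frees it within 5 mm
- cap1: Spool cap 1, white plastic, 20 g: a flat disc 34 mm across, 4 mm thick, on top of a hollow square collar 18 x 18 mm, 14 mm long, open below. Origin at the centre of the collar's lower end, z up through the disc, collar sides along x and y. Absent (None) in some starts: then its spindle is bare
- spindle2 (a point): Foot of spindle 2 on the stand's top face, 30 mm above the table, at y = -26 mm in the stand's frame. Cap 2 sits here, if there is one, square with the stand, its collar on the stand's top, its disc's underside 14 mm above that. A sprung catch holds it snugly: about 10 N straight up frees it within 5 mm
- cap2: Spool cap 2, white plastic, 20 g: a flat disc 34 mm across, 4 mm thick, on top of a hollow square collar 18 x 18 mm, 14 mm long, open below. Origin at the centre of the collar's lower end, z up through the disc, collar sides along x and y. Absent (None) in some starts: then its spindle is bare
- spindle3 (a point): Foot of spindle 3 on the stand's top face, 30 mm above the table, at y = 26 mm in the stand's frame. Cap 3 sits here, if there is one, square with the stand, its collar on the stand's top, its disc's underside 14 mm above that. A sprung catch holds it snugly: about 10 N straight up frees it within 5 mm
- cap3: Spool cap 3, white plastic, 20 g: a flat disc 34 mm across, 4 mm thick, on top of a hollow square collar 18 x 18 mm, 14 mm long, open below. Origin at the centre of the collar's lower end, z up through the disc, collar sides along x and y. Absent (None) in some starts: then its spindle is bare
- spindle4 (a point): Foot of spindle 4 on the stand's top face, 30 mm above the table, at y = 78 mm in the stand's frame. Cap 4 sits here, if there is one, square with the stand, its collar on the stand's top, its disc's underside 14 mm above that. A sprung catch holds it snugly: about 10 N straight up frees it within 5 mm
- cap4: Spool cap 4, white plastic, 20 g: a flat disc 34 mm across, 4 mm thick, on top of a hollow square collar 18 x 18 mm, 14 mm long, open below. Origin at the centre of the collar's lower end, z up through the disc, collar sides along x and y. Absent (None) in some starts: then its spindle is bare
- tub_c (a point): The open tub, white plastic, outside 190 (x) x 56 (y) x 50 mm high with its four feet, 220 g empty. The point is its centre, 25 mm above the feet's undersides; z up. Inside 184 x 48 mm, 41 mm deep, the inner floor 9 mm above the feet's undersides. Feet: tapered round pegs 11 mm across, 6 mm high, at x = +-83, y = +-16 mm
- lid_c (a point): The tub's loose grey lid, right way up, 194 (x) x 52 (y) x 15 mm, 90 g. The point is its centre, 7.5 mm above its underside; z up. Below: a plug 180 x 45 x 6 mm that drops into the tub, 1.5 to 2 mm to spare all round; the 9 mm thick plate above then rests on the rim, this point 26.5 mm above the tub's centre. Either way round fits. Top: recesses as on the full tub
- fulltub_top (a point): The full tub, 0.95 kg: same tub with its grey lid already on (fixed), 194 x 56 mm (lid 52 mm wide), 59 mm high. The point is the centre of the lid's top, z up, x along its length. In the lid's top are four recesses 15 x 15 mm, 6 mm deep, at x = +-83, y = +-16 mm, for the feet of another tub, either way round; seated, that tub's centre is 19 mm above this point
- spool_a: Blue thread spool, 32 mm across, 45 mm high; a bystander, to be left alone. Origin at the centre of its underside
- spool_b: Wooden thread spool, 38 mm across, 50 mm high; a bystander, to be left alone. Origin at the centre of its underside
- jar: Closed glass jar with steel cap, 64 mm across, 85 mm high; a bystander, to be left alone. Origin at the centre of its underside
- dish: Small blue pin bowl, 90 mm across, 30 mm high; a bystander, to be left alone. Origin at the centre of its underside
- chalk: Dark wooden chalk block 70 x 30 x 16 mm; a bystander, to be left alone. Origin at the centre of its underside
- mug: Terracotta mug, 76 mm across with a handle to its side, 65 mm high; a bystander, to be left alone. Origin at the centre of its underside
Mind the look-alikes: they are no part of the job. Leave any black or orange look-alike of the cap2 alone. Leave any green look-alike of the cap3 alone.

How it is judged:
By the outcome, as a careful person would: the job done as asked, in the order asked, and still so for the second after the job is handed in, with the robot touching nothing.
Of cap1, cap2, cap3, cap4 only 2 to 3 are there at a start; the rules pass over those that are not, and their reading is None.
At some moment in a run one of tub, lid may be knocked a few centimetres aside while the robot is not near it.
It also fails if it takes over 200 s, if anything falls off the work surface, if the arm or the gripper's body presses on something with over 40 N, if the wrist force passes 120 N, or if a joint passes its speed limit or range.

### The arm

A 6-joint arm with a two-finger parallel gripper is mounted at the origin on the work surface. World frame = base frame: x ahead of the robot, y to its left, z up, the work surface at z = 0. Lengths are in mm, angles in degrees, forces in N, time in s.
With the tool pointing down it reaches from about 300 to 850 mm from the base axis. Payload 4.2 kg.
Tool frame: the origin (TCP) lies midway between the tips of the shut fingers; the grasp point (between the pads) lies 19 mm behind it (env.grip_depth is the distance from the TCP to the grasp point, in mm); z points along the fingers, y is the line along which they close (so a half turn about z gives the same grasp; the last joint's range is limited). The gripper opens to 91 mm and grips with 3 to 60 N. Pads are 32 mm wide; open, the fingers measure 118 mm over their backs; the gripper's body (76 mm by 178 mm) begins 60 mm behind the grasp point.
Start: joints at [71.448, 18.312, 89.639, -0, 72.044, -1.146], TCP at [172.014, 548.688, 175.676] pointing down, gripper open.
Joint ranges: [-177.97, 177.97], [-48.28, 115.42], [12.27, 149.76], [-77.06, 257.06], [2.81, 150.46], [-146.56, 146.56]. Speed limits (degrees/s): [147.25, 147.25, 180, 180, 180, 180].

### API

Orientations are given as [roll, pitch, yaw] about the fixed x, y, z axes, in that order (R = Rz(yaw) Ry(pitch) Rx(roll)).
In Python, from workcell import env, eyes gives the robot as it stands.
- The arm moves only by the tool send_rows, never from a script. Its argument "motion" is a list of rows, each a list of 7 numbers: the shift along the world's x, y, z normalised to -1 to 1, where 1 is 0.5 m, then the turn, a rotation vector about the world's x, y, z normalised to -1 to 1, where 1 is 60 degrees, then the opening, from -1 (shut) to 1 (fully open). A call has 1 to 20 rows; each row is the pose to reach, as a shift and turn from the pose commanded when the call began; what a row does not reach only later rows make up. A row lasts 1/8 s, in which the tool goes at most 62.5 mm and 10.7 degrees, less where a joint would pass 70% of its speed; a pose out of reach is approached as far as the arm can. A call with a number of a shift or a turn outside -1 to 1 is refused whole. A call with a gripper value outside its range is refused whole. The fingers move at their own pace and stop on an object; "squeeze" is the grip in N (left out, the last holds). Time passes only in rows, so rows that repeat a pose let the fingers close. It gives the time, the measured TCP pose, the force, the opening and the grip force at its end, in the units of the state.
- env.state(): the state, without advancing time (a new reading comes with each control period).
- eyes.grab_frame(name): name is "side" or "top" or "wrist"; returns a dict with "pixels" (400x640x3 uint8, red, green, blue), "depth" (400x640 float32, mm along the optical axis (not along the pixel's ray), 0 where there is no reading), "fx", "fy", "cx", "cy" (pixels), "R" (3x3) and "t" (3): a world point X has camera coordinates R X + t; the wrist camera has in their place "T_tool_cam" (4x4, takes a point from camera to tool coordinates, whose origin is the TCP and whose axes are the flange's). Camera axes: x right, y down, z forward; pixel columns grow to the right and rows downward; lengths in mm; the calibration is good to about 2 mm. A picture is of the moment at which its call begins: read the wrist's pose just before it.
- env.job_done(): hands the job in; it is judged then, once.
The state is a dict: "time_s": time; "qpos": joint angles; "qvel": joint speeds; "effort": joint torques, N m; "ee_pos": TCP position; "ee_rot": TCP orientation; "force": force on the tool from outside, world axes, zero at the start; "torque": the same for the moment, N m; "gripper_width": finger opening in mm; "gripper_force": force on a finger pad.
Only numpy, scipy, OpenCV 4.12 (cv2) and the standard library are available. Lean on these libraries where they do the work, as an engineer would, in place of code of your own. Each camera call takes 0.05 s, during which the arm holds its last target. There are 200 camera calls.

## Working session

There is one attempt and no reset: what is moved stays moved. The work goes in short steps, Python scripts to look and compute and a tool call to move; the robot and the scene stay as the last step left them, time stands still between calls to the robot, and variables do not carry over. Pictures are saved under pics/ and viewed, at most 14 in all, crops included, and the job is handed in when it is done.

Besides the shell and the picture viewer there is one more tool, called after "Call:" by a JSON object that holds its "fn" and its "kwargs", one argument or row to a line. send_rows: Moves the arm, as the interface text tells. Its arguments: {"type":"object","properties":{"motion":{"type":"array"},"squeeze":{"type":"number"}},"required":["motion"]}

```bash
ls; mkdir -p pics; cat > h.py <<'E'
import numpy as np, cv2
from workcell import env, eyes
def grab(n):
    s=env.state(); f=eyes.grab_frame(n); f['s']=s; return f
def save(f,name,crop=None,scale=1):
    im=f['pixels'][...,::-1]
    if crop: a,b,c,d=crop; im=im[b:d,a:c]
    if scale!=1: im=cv2.resize(im,None,fx=scale,fy=scale,interpolation=cv2.INTER_CUBIC)
    cv2.imwrite('pics/'+name,im)
def cam(f):
    # returns R_wc, origin: world = Rw @ c + o
    if 'R' in f: R=np.array(f['R']).T; return R,-R@np.array(f['t'])
    from scipy.spatial.transform import Rotation as Ro
    s=f['s']; Rt=Ro.from_euler('xyz',s['ee_rot'],degrees=True).as_matrix(); T=np.array(f['T_tool_cam'])
    return Rt@T[:3,:3], Rt@T[:3,3]+np.array(s['ee_pos'])
def ray(f,uv,z):
    uv=np.atleast_2d(np.array(uv,float)); R,o=cam(f)
    d=np.c_[(uv[:,0]-f['cx'])/f['fx'],(uv[:,1]-f['cy'])/f['fy'],np.ones(len(uv))]@R.T
    return o+d*((z-o[2])/d[:,2])[:,None]
def cloud(f):
    v,u=np.mgrid[:400,:640]; D=f['depth']; R,o=cam(f)
    c=np.stack([(u-f['cx'])/f['fx']*D,(v-f['cy'])/f['fy']*D,D],-1)
    P=c@R.T+o; P[D<=0]=np.nan; return P
def proj(f,X):
    R,o=cam(f); c=(np.atleast_2d(X)-o)@R
    return np.c_[c[:,0]/c[:,2]*f['fx']+f['cx'],c[:,1]/c[:,2]*f['fy']+f['cy']]
E
python3 - <<'E'
from h import *
print(env.state())
for n in('top','side','wrist'):
    f=grab(n); save(f,n+'0.png'); R,o=cam(f); print(n,o.round(),R.round(2).tolist(),f['fx'])
E
```

```text
pics
{'time_s': 0.0, 'qpos': array([ 7.14467853e+01,  1.83506904e+01,  8.97054480e+01, -1.73750168e-04,
        7.20422379e+01, -1.14433568e+00]), 'qvel': array([-0.06035052, -0.05685514,  0.07290639,  0.03078923, -0.04400696,
        0.07344874]), 'effort': array([-6.54710075e-04, -4.12457263e+01, -2.31964964e+01,  7.26789027e-02,
        4.58249613e-02, -1.39063100e-04]), 'ee_pos': array([171.84176265, 548.13914927, 174.83634326]), 'ee_rot': array([-1.79901640e+02, -1.79952196e-03,  1.62591173e+02]), 'force': array([ 0.53586498, -0.00293312, -1.00727284]), 'torque': array([0.03645689, 0.06920113, 0.00150412]), 'gripper_force': 0.0, 'gripper_width': 91.07038122502212}
top [ 491.    9. 1047.] [[0.02, -1.0, 0.07], [-1.0, -0.02, 0.03], [-0.03, -0.07, -1.0]] 480.20832349534214
side [378. 538. 714.] [[-0.94, -0.27, 0.21], [-0.34, 0.71, -0.61], [0.02, -0.65, -0.76]] 392.21824451432485
wrist [108. 569. 384.] [[0.3, 0.93, 0.23], [0.95, -0.29, -0.07], [-0.0, 0.24, -0.97]] 355.9659190992158
```

View pics/top0.png

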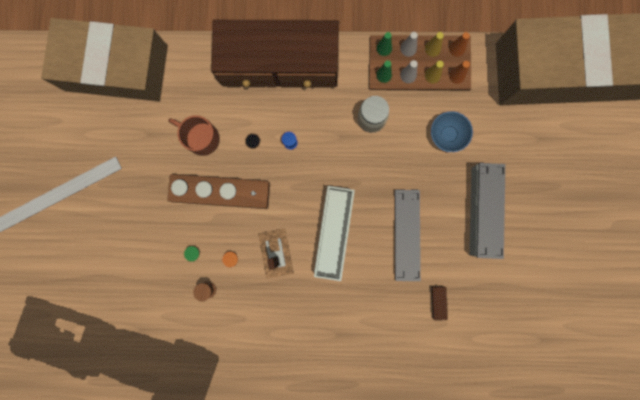

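View pics/side0.png

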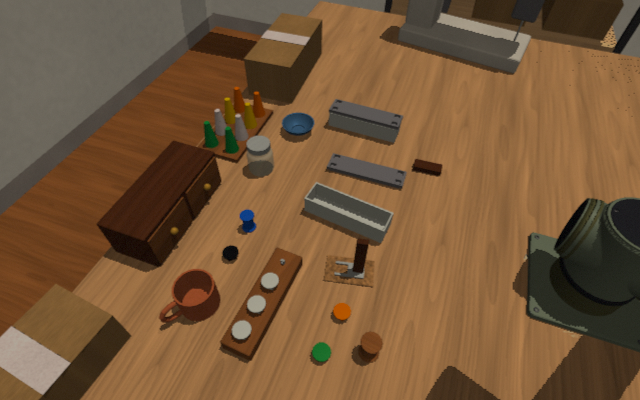

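Top view: the stand runs from (169,190) to (268,193). White caps sit at (179,187), (203,189) and (227,191), which are spindles 4, 3 and 2; spindle 1 at (253,193) is bare. The black (253,141), orange (230,258) and green (192,253) discs lie on the table and are look-alikes. The puller is at (275,252), the tub at (335,233), the lid at (407,235) and the full tub at (488,211).

```bash
cat >> h.py <<'E'
def rect(P,m):
    """min area rect of masked world xy -> centre, long dir angle (deg, in -90..90), sizes"""
    xy=P[m][:,:2].astype(np.float32); (c,s,a)=cv2.minAreaRect(xy)
    if s[0]<s[1]: a+=90; s=s[::-1]
    a=(a+90)%180-90
    return np.round(c,1),round(a,2),np.round(s,1)
def box(P,x0,x1,y0,y1,z0,z1):
    with np.errstate(invalid='ignore'):
        return (P[...,0]>x0)&(P[...,0]<x1)&(P[...,1]>y0)&(P[...,1]<y1)&(P[...,2]>z0)&(P[...,2]<z1)
def biggest(m):
    n,l,st,c=cv2.connectedComponentsWithStats(m.astype(np.uint8))
    return l==1+np.argmax(st[1:,4])
E
python3 - <<'E'
from h import *
f=grab('top'); P=cloud(f)
print('stand ray',ray(f,[(179,187),(203,189),(227,191),(253,193)],48).round(1).tolist())
for n,uv in dict(stand=(240,200),cap=(203,189),tub=(335,233),rim=(351,200),lid=(407,235),full=(488,211),mat=(287,270),h=(270,250),table=(380,300)).items(): print(n,P[uv[1],uv[0]].round(1))
def m(u0,v0,u1,v1,z0,z1):
    w=np.zeros((400,640),bool); w[v0:v1,u0:u1]=1; return biggest(w&(P[...,2]>z0)&(P[...,2]<z1))
for n,a in dict(stand=(160,165,280,215,22,38),tub=(305,175,365,290,40,60),lid=(385,180,430,290,8,22),full=(462,150,515,270,50,66),handle=(255,220,300,285,90,130)).items():
    k=m(*a); print(n,rect(P,k),np.nanmedian(P[k][:,2]).round(1),k.sum())
w=grab('wrist');save(w,'w1.png')
E
```

```text
stand ray [[588.5, 329.5, 48.0], [585.0, 278.3, 48.0], [581.5, 227.3, 48.0], [578.1, 172.3, 48.0]]
stand [564.2 202.6  30.7]
cap [585.  278.5  47.5]
tub [497.6  -1.1  10.5]
rim [566.  -32.8  54.1]
lid [ 496.  -154.    17.9]
full [ 547.5 -311.4   58.2]
mat [416.1 101.2   4.9]
h [458.4 139.    4.9]
table [356.  -99.8   0.5]
stand (array([583.7, 251.9]), 86.7, array([216.3,  60.4])) 30.2 2181
tub (array([497.8,   1.4]), -7.74, array([190.,  56.])) 50.0 466
lid (array([ 496.6, -155.2]), 0.87, array([191.9,  52.9])) 15.0 2220
full (array([ 549.5, -316.6]), -1.75, array([194.4,  56.1])) 58.9 2631
handle (array([435.7, 123.7]), 12.63, array([22. , 11.9])) 112.6 85
```

View pics/wrist0.png

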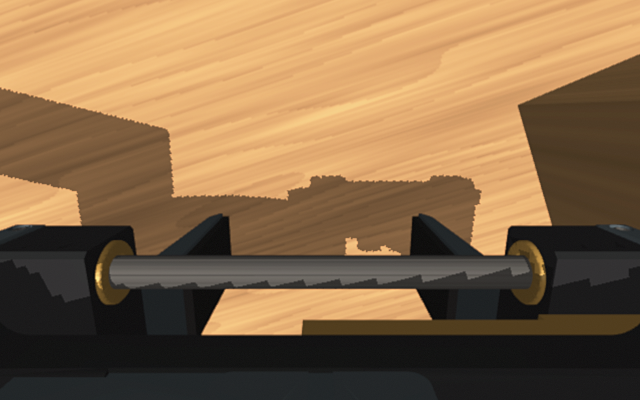

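Side view agrees: the handle stands at (361,258) on the mat, with the fork pointing away from the robot. The wrist view shows only bare bench. The top-view depth gives full-size matches for every object, so I'm moving above the puller.

Call:
{"fn": "send_rows", "kwargs": {
  "motion": [
    [0.2, -0.35, 0.02, 0.2, 0, 0.2, 1],
    [0.527, -0.85, -0.03, 0, 0, 0.5, 1],
    [0.527, -0.85, -0.03, 0, 0, 0.5, 1],
    [0.527, -0.85, -0.03, 0, 0, 0.5, 1],
    [0.527, -0.85, -0.03, 0, 0, 0.5, 1],
    [0.527, -0.85, -0.03, 0, 0, 0.5, 1],
    [0.527, -0.85, -0.03, 0, 0, 0.5, 1],
    [0.527, -0.85, -0.03, 0, 0, 0.5, 1],
    [0.527, -0.85, -0.03, 0, 0, 0.5, 1],
    [0.527, -0.85, -0.03, 0, 0, 0.5, 1],
    [0.527, -0.85, -0.03, 0, 0, 0.5, 1],
    [0.527, -0.85, -0.03, 0, 0, 0.5, 1],
    [0.527, -0.85, -0.03, 0, 0, 0.5, 1],
    [0.527, -0.85, -0.03, 0, 0, 0.5, 1]
  ]
}}

```text
time_s: 2.0
ee_pos: [435.3, 124.1, 160.7]
ee_rot: [180.0, 0.0, -167.3]
force: [0.5, -0.2, -0.7]
gripper_width: 91.4
gripper_force: 0.0
```

```bash
python3 - <<'E'
from h import *
w=grab('wrist');save(w,'w2.png');P=cloud(w)
s=w['s'];print(s['ee_pos'],s['ee_rot'],s['qpos'].round(1),s['force'])
k=box(P,400,480,90,160,100,125)
print(k.sum(), rect(P,biggest(k)) if k.sum() else '')
E
```

```text
[435.32392942 124.13157834 160.72760839] [ 1.79994876e+02  5.00360268e-03 -1.67348913e+02] [ 14.5   7.9 106.    0.   66.1 -88.2] [ 0.48585683 -0.16336721 -0.69863183]
490 (array([433.7, 126.1]), 12.28, array([21.7, 12. ]))
```

View pics/w2.png

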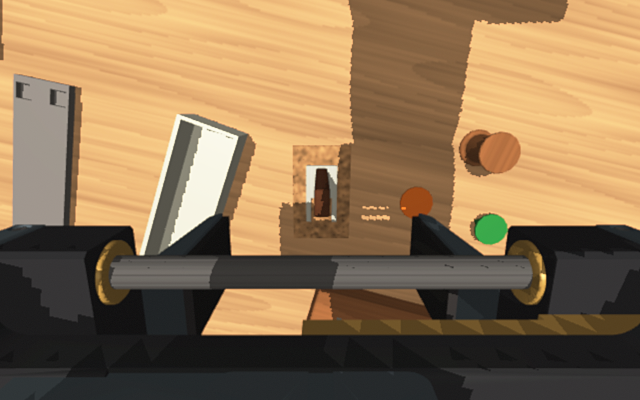

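The puller's handle top (320,195) lies between the fingers, and the orange (416,202) and green (490,229) discs are well clear. Descending, then gripping.

Call:
{"fn": "send_rows", "kwargs": {
  "motion": [
    [0, 0.001, -0.1, 0, 0, 0, 1],
    [0, 0.001, -0.194, 0, 0, 0, 1],
    [0, 0.001, -0.194, 0, 0, 0, 1],
    [0, 0.001, -0.194, 0, 0, 0, 1],
    [0, 0.001, -0.194, 0, 0, 0, -1],
    [0, 0.001, -0.194, 0, 0, 0, -1],
    [0, 0.001, -0.194, 0, 0, 0, -1],
    [0, 0.001, -0.194, 0, 0, 0, -1],
    [0, 0.001, -0.194, 0, 0, 0, -1],
    [0, 0.001, -0.194, 0, 0, 0, -1],
    [0, 0.001, -0.194, 0, 0, 0, -1],
    [0, 0.001, -0.194, 0, 0, 0, -1],
    [0, 0.001, -0.194, 0, 0, 0, -1],
    [0, 0.001, -0.194, 0, 0, 0, -1],
    [0, 0.001, -0.194, 0, 0, 0, -1],
    [0, 0.001, -0.194, 0, 0, 0, -1]
  ],
  "squeeze": 60
}}

```text
time_s: 4.05
ee_pos: [435.4, 124.2, 63.6]
ee_rot: [180.0, -0.0, -167.4]
force: [0.1, 0.2, -0.1]
gripper_width: 11.1
gripper_force: 60.0
```

Call:
{"fn": "send_rows", "kwargs": {
  "motion": [
    [0, 0, 0.04, 0, 0, 0, -1],
    [0, 0, 0.08, 0, 0, 0, -1],
    [0.05, 0.07, 0.1, 0, 0, -0.1, -1],
    [0.09, 0.15, 0.1, 0, 0, -0.2, -1],
    [0.11, 0.214, 0.08, 0, 0, -0.265, -1],
    [0.11, 0.214, 0.068, 0, 0, -0.265, -1],
    [0.11, 0.214, 0.068, 0, 0, -0.265, -1],
    [0.11, 0.214, 0.068, 0, 0, -0.265, -1],
    [0.11, 0.214, 0.068, 0, 0, -0.265, -1],
    [0.11, 0.214, 0.068, 0, 0, -0.265, -1]
  ]
}}

```text
time_s: 5.3
ee_pos: [490.6, 230.8, 98.1]
ee_rot: [180.0, 0.0, 176.7]
force: [0.4, -0.8, -1.6]
gripper_width: 11.4
gripper_force: 60.0
```

```bash
python3 - <<'E'
from h import *
s=env.state();print(s['ee_pos'],s['ee_rot'],s['force'])
for n in('top','side'):
    f=grab(n);P=cloud(f);k=box(P,460,555,195,265,36,46)
    g=f['pixels'];print(n,k.sum(), rect(P,biggest(k)) if k.sum() else '', np.nanmedian(P[k][:,2]))
    save(f,n+'3.png',(170,170,290,270) if n=='top' else (200,200,440,400),4 if n=='top' else 3)
    k=box(P,470,520,210,250,125,160);print(k.sum(), rect(P,k) if k.sum() else '')
    for y in (329.8,277.9,225.9):
        k=box(P,560,610,y-22,y+22,45,52); c=cv2.minEnclosingCircle(P[biggest(k)][:,:2].astype(np.float32)); print(np.round(c[0],1),round(c[1],1),P[k][:,:2].mean(0).round(1))
E
```

```text
[490.60295173 230.8088765   98.08049978] [1.79979544e+02 3.21805683e-02 1.76661037e+02] [ 0.41319493 -0.81141835 -1.56011556]
top 12 (array([532.5, 214.2]), 0.45, array([6.3, 4.6])) 42.29204397735674
0 
[590.7 328.8] 16.2 [595.7 324.7]
[585.1 277.6] 16.9 [585.1 277. ]
[582.1 227. ] 16.8 [582.2 226.2]
side 202 (array([507.3, 230. ]), -3.15, array([59.9, 33.3])) 41.082307319209974
11 (array([474.3, 233. ]), 86.88, array([25.3,  1.9]))
[587.6 331.2] 17.0 [587.  331.3]
[585.1 279. ] 17.4 [584.3 279.1]
[582.4 230.2] 16.5 [583.7 236. ]
```

View pics/side3.png

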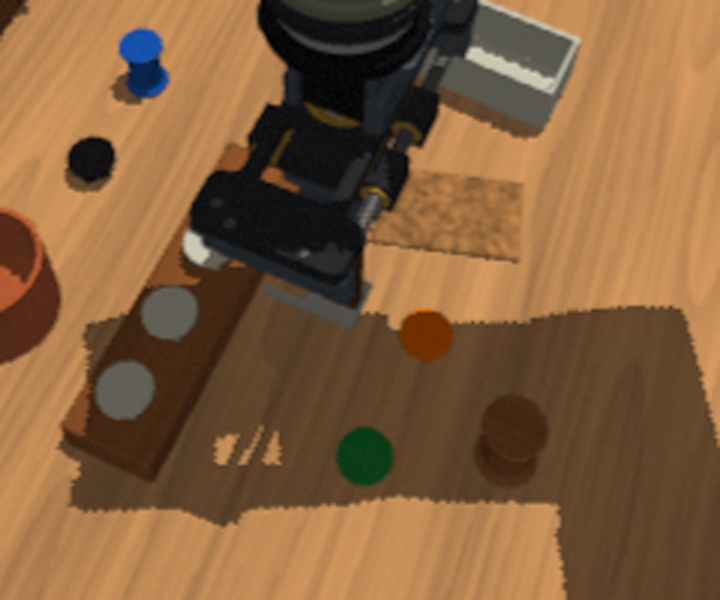

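Side view: the fork plate (316,300 in the crop) sits just in front of the stand, level, with its centre at (507,230). It lines up with cap 2 after about +1.2 mm in y, so I'm sliding in slowly.

Call:
{"fn": "send_rows", "kwargs": {
  "motion": [
    [0, 0.0024, 0, 0, 0, 0, -1],
    [0.02, 0.0013, 0, 0, 0, 0, -1],
    [0.04, 0.0001, 0, 0, 0, 0, -1],
    [0.06, -0.001, 0, 0, 0, 0, -1],
    [0.075, -0.002, 0, 0, 0, 0, -1],
    [0.09, -0.0028, 0, 0, 0, 0, -1],
    [0.1, -0.0034, 0, 0, 0, 0, -1],
    [0.11, -0.004, 0, 0, 0, 0, -1],
    [0.119, -0.0045, 0, 0, 0, 0, -1],
    [0.119, -0.0045, 0, 0, 0, 0, -1],
    [0.119, -0.0045, 0, 0, 0, 0, -1],
    [0.119, -0.0045, 0, 0, 0, 0, -1]
  ]
}}

```text
time_s: 6.9
ee_pos: [549.8, 228.9, 97.7]
ee_rot: [180.0, -0.0, 176.7]
force: [0.5, -0.4, -1.6]
gripper_width: 11.2
gripper_force: 60.0
```

```bash
python3 - <<'E'
from h import *
s=env.state();print(s['ee_pos'],s['ee_rot'],s['force'],s['torque'])
f=grab('top');P=cloud(f)
for n in('side',):
    f=grab(n);P=cloud(f);save(f,n+'4.png',(200,200,360,330),4)
    k=box(P,500,560,195,265,36,46);print(k.sum(), rect(P,k))
E
```

```text
[549.83846129 228.94917623  97.73367263] [ 1.79994541e+02 -2.36932289e-03  1.76697918e+02] [ 0.49031074 -0.40363241 -1.58725801] [ 0.02479637 -0.00094395  0.01222407]
110 (array([547.5, 229.3]), 85.45, array([31.6, 22.5]))
```

View pics/side4.png

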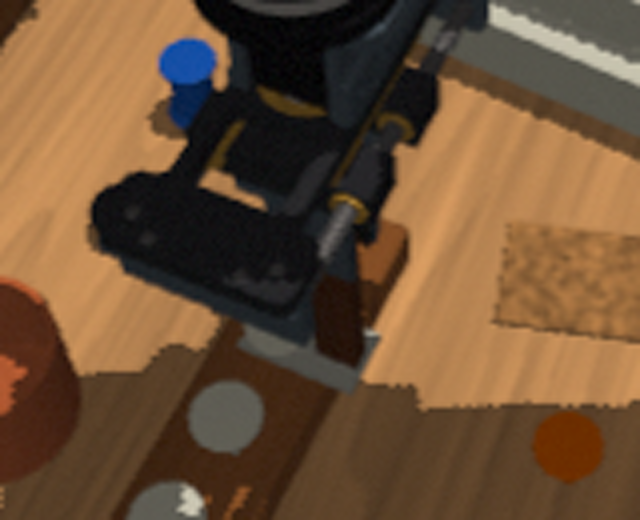

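The fork sits around cap 2 (270,335 in the crop) with no contact force. Pulling straight up.

Call:
{"fn": "send_rows", "kwargs": {
  "motion": [
    [0, 0, 0.004, 0, 0, 0, -1],
    [0, 0, 0.008, 0, 0, 0, -1],
    [0, 0, 0.012, 0, 0, 0, -1],
    [0, 0, 0.016, 0, 0, 0, -1],
    [0, 0, 0.02, 0, 0, 0, -1],
    [0, 0, 0.026, 0, 0, 0, -1],
    [0, 0, 0.035, 0, 0, 0, -1],
    [0, 0, 0.05, 0, 0, 0, -1],
    [0, 0, 0.07, 0, 0, 0, -1],
    [0, 0, 0.09, 0, 0, 0, -1],
    [0, 0, 0.1, 0, 0, 0, -1],
    [0, 0, 0.1, 0, 0, 0, -1],
    [0, 0, 0.1, 0, 0, 0, -1]
  ]
}}

```text
time_s: 8.62
ee_pos: [549.7, 228.8, 147.4]
ee_rot: [-180.0, -0.0, 176.7]
force: [-0.9, 0.8, -0.9]
gripper_width: 11.6
gripper_force: 60.0
```

```bash
python3 - <<'E'
from h import *
s=env.state();print(s['ee_pos'],s['ee_rot'],s['force'],s['torque'])
f=grab('top');P=cloud(f);k=biggest(box(P,370,620,-70,80,42,58));print('tub',rect(P,k),k.sum())
f=grab('side');P=cloud(f);save(f,'side5.png',(200,160,360,290),4)
k=box(P,490,620,180,275,84,94);print(k.sum(), rect(P,k))
k=box(P,370,620,-70,80,42,58);print('tub side',rect(P,biggest(k)))
E
```

```text
[549.72199261 228.84482586 147.35256097] [-1.7998782e+02 -3.9328379e-02  1.7669462e+02] [-0.91787039  0.75132967 -0.85267633] [-0.028729   -0.02500131 -0.05602483]
tub (array([497.8,   1.4]), -7.71, array([190.,  56.])) 453
233 (array([566.4, 228.6]), -2.7, array([60.6, 32.2]))
tub side (array([491.3,   2.9]), -8.2, array([178.1,  60.9]))
```

View pics/side5.png

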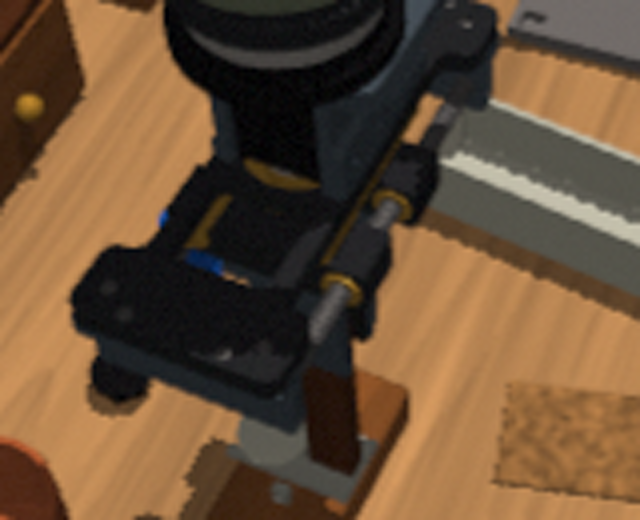

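Cap 2 (270,440 in the crop) is off and riding on the fork, and its spindle (282,490) is bare. Carrying it over the tub.

Call:
{"fn": "send_rows", "kwargs": {
  "motion": [
    [-0.001, -0.015, 0, 0, 0, 0, -1],
    [-0.003, -0.045, 0, 0, 0, -0.01, -1],
    [-0.006, -0.09, 0, 0, 0, -0.02, -1],
    [-0.01, -0.14, 0, 0, 0, -0.03, -1],
    [-0.013, -0.19, 0, 0, 0, -0.04, -1],
    [-0.017, -0.24, 0, 0, 0, -0.05, -1],
    [-0.02, -0.29, 0, 0, 0, -0.06, -1],
    [-0.024, -0.34, 0, 0, 0, -0.073, -1],
    [-0.028, -0.39, 0, 0, 0, -0.073, -1],
    [-0.031, -0.43, 0, 0, 0, -0.073, -1],
    [-0.032, -0.453, 0, 0, 0, -0.073, -1],
    [-0.0324, -0.463, 0, 0, 0, -0.073, -1],
    [-0.0324, -0.463, 0, 0, 0, -0.073, -1],
    [-0.0324, -0.463, 0, 0, 0, -0.073, -1],
    [-0.0324, -0.463, 0, 0, 0, -0.073, -1]
  ]
}}

```text
time_s: 10.6
ee_pos: [533.9, -2.0, 147.6]
ee_rot: [180.0, -0.0, 172.4]
force: [-0.1, 0.4, -1.8]
gripper_width: 11.1
gripper_force: 60.0
```

```bash
python3 - <<'E'
from h import *
s=env.state();print(s['ee_pos'],s['ee_rot'],s['force'],s['torque'])
f=grab('side');P=cloud(f);save(f,'side6.png',(290,130,450,260),4)
k=box(P,490,620,-60,50,82,97);print(k.sum(), rect(P,biggest(k)))
k=box(P,370,620,-70,80,42,58);print('tub side',rect(P,biggest(k)))
f=grab('top');P=cloud(f)
k=box(P,370,620,-70,80,42,58);print('tub top',rect(P,biggest(k)))
E
```

```text
[533.85255915  -2.0044851  147.61037765] [ 1.79987945e+02 -5.92102329e-03  1.72364657e+02] [-0.14527777  0.43721509 -1.79263648] [ 0.02256138 -0.04769147  0.03157788]
281 (array([550.5,  -4. ]), -6.92, array([61.1, 34. ]))
tub side (array([497.3,   1.9]), -7.64, array([190. ,  59.6]))
tub top (array([450.4,   7.8]), -7.91, array([94.9, 55.9]))
```

View pics/side6.png

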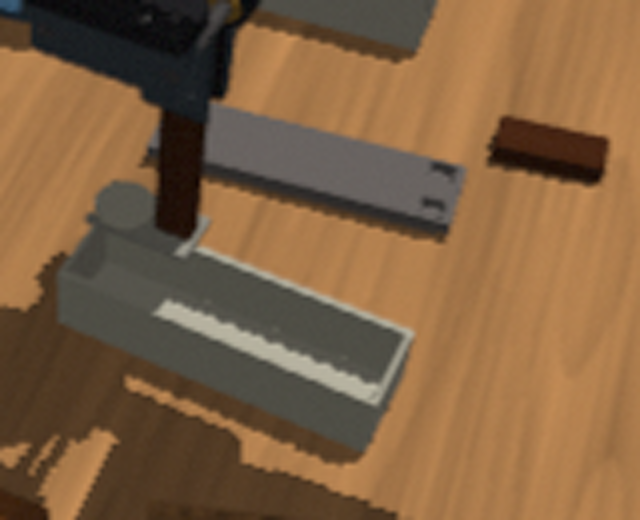

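The cap is over the tub's far end. Lowering it to the floor, backing out, then lifting.

Call:
{"fn": "send_rows", "kwargs": {
  "motion": [
    [0, -0.002, -0.03, 0, 0, 0, -1],
    [0, -0.002, -0.065, 0, 0, 0, -1],
    [0, -0.002, -0.1, 0, 0, 0, -1],
    [0, -0.002, -0.12, 0, 0, 0, -1],
    [0, -0.002, -0.132, 0, 0, 0, -1],
    [0, -0.002, -0.14, 0, 0, 0, -1],
    [0, -0.002, -0.145, 0, 0, 0, -1],
    [0, -0.002, -0.145, 0, 0, 0, -1],
    [-0.01, -0.0005, -0.145, 0, 0, 0, -1],
    [-0.025, 0.0015, -0.145, 0, 0, 0, -1],
    [-0.04, 0.0035, -0.145, 0, 0, 0, -1],
    [-0.055, 0.0055, -0.145, 0, 0, 0, -1],
    [-0.07, 0.0075, -0.145, 0, 0, 0, -1],
    [-0.083, 0.0093, -0.145, 0, 0, 0, -1],
    [-0.083, 0.0093, -0.145, 0, 0, 0, -1],
    [-0.083, 0.0093, -0.1, 0, 0, 0, -1],
    [-0.083, 0.0093, -0.05, 0, 0, 0, -1],
    [-0.083, 0.0093, 0, 0, 0, 0, -1],
    [-0.083, 0.0093, 0, 0, 0, 0, -1],
    [-0.083, 0.0093, 0, 0, 0, 0, -1]
  ]
}}

```text
time_s: 13.2
ee_pos: [491.7, 2.1, 146.7]
ee_rot: [-180.0, -0.1, 172.3]
force: [0.6, -0.3, -1.8]
gripper_width: 10.8
gripper_force: 60.0
```

```bash
python3 - <<'E'
from h import *
s=env.state();print(s['ee_pos'],s['ee_rot'],s['force'],s['torque'])
f=grab('side');P=cloud(f);save(f,'side7.png',(290,130,450,260),4)
k=box(P,370,620,-70,80,42,58);print('tub side',rect(P,biggest(k)))
k=box(P,520,590,-35,15,24,32);print('cap',k.sum(),P[k].mean(0))
k=box(P,430,570,-60,50,82,97);print(k.sum(), rect(P,biggest(k)))
E
```

```text
[491.7465744    2.09750362 146.72265722] [-1.79995355e+02 -8.30416973e-02  1.72315567e+02] [ 0.59460772 -0.2811877  -1.81987918] [ 0.06034236 -0.01133699 -0.00830544]
tub side (array([497.5,   2.4]), -7.86, array([190.8,  59.3]))
cap 172 [561.48796908 -18.34632794  27.49652113]
213 (array([5.081e+02, 2.000e-01]), -8.9, array([60.9, 34.3]))
```

View pics/side7.png

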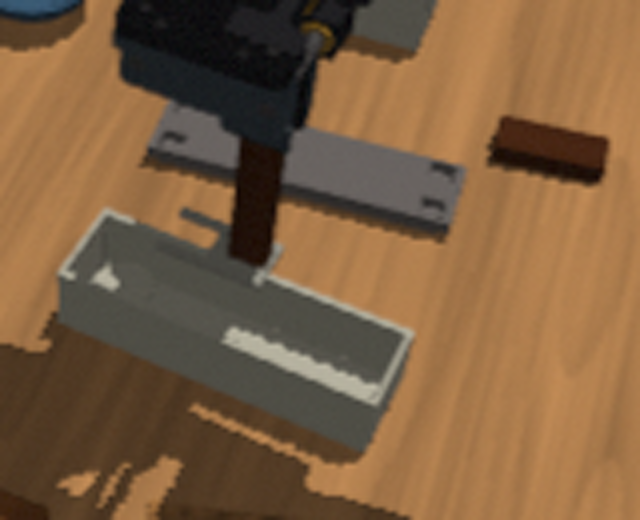

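Cap 2 stands in the tub (110,275 in the crop) and the fork is empty. Next is cap 3.

Call:
{"fn": "send_rows", "kwargs": {
  "motion": [
    [0.003, 0.06, 0, 0, 0, 0.01, -1],
    [0.003, 0.14, 0, 0, 0, 0.03, -1],
    [0.003, 0.23, 0, 0, 0, 0.05, -1],
    [0.003, 0.33, 0, 0, 0, 0.073, -1],
    [0.003, 0.43, 0, 0, 0, 0.073, -1],
    [0.003, 0.51, -0.01, 0, 0, 0.073, -1],
    [0.003, 0.55, -0.04, 0, 0, 0.073, -1],
    [0.003, 0.564, -0.08, 0, 0, 0.073, -1],
    [0.003, 0.564, -0.098, 0, 0, 0.073, -1],
    [0.003, 0.564, -0.098, 0, 0, 0.073, -1],
    [0.003, 0.564, -0.098, 0, 0, 0.073, -1],
    [0.003, 0.564, -0.098, 0, 0, 0.073, -1],
    [0.003, 0.564, -0.098, 0, 0, 0.073, -1]
  ]
}}

```text
time_s: 14.88
ee_pos: [494.1, 284.0, 99.2]
ee_rot: [180.0, 0.1, 176.7]
force: [-0.2, -0.6, -0.8]
gripper_width: 11.4
gripper_force: 60.0
```

```bash
python3 - <<'E'
from h import *
s=env.state();print(s['ee_pos'],s['ee_rot'],s['force'],s['torque'])
f=grab('side');P=cloud(f)
k=box(P,460,557,250,320,34,48);print(k.sum(), rect(P,biggest(k)),np.median(P[k][:,2]))
k=box(P,560,610,255,300,45,52);print(P[k].mean(0),k.sum())
E
```

```text
[494.1195634  283.99729651  99.24954367] [1.79963906e+02 5.15147440e-02 1.76671862e+02] [-0.24014591 -0.56873338 -0.76733939] [0.01435714 0.04731849 0.00462189]
73 (array([486. , 284.6]), 84.97, array([31.7, 10. ])) 42.563355902236594
[nan nan nan] 0<stdin>:5: RuntimeWarning: Mean of empty slice.
  ret = um.true_divide(
```

Call:
{"fn": "send_rows", "kwargs": {
  "motion": [
    [0, 0, -0.0024, 0, 0, 0, -1],
    [0.02, -0.0011, -0.0024, 0, 0, 0, -1],
    [0.04, -0.0023, -0.0024, 0, 0, 0, -1],
    [0.06, -0.0034, -0.0024, 0, 0, 0, -1],
    [0.075, -0.0043, -0.0024, 0, 0, 0, -1],
    [0.09, -0.0052, -0.0024, 0, 0, 0, -1],
    [0.1, -0.0058, -0.0024, 0, 0, 0, -1],
    [0.11, -0.0063, -0.0024, 0, 0, 0, -1],
    [0.118, -0.0068, -0.0024, 0, 0, 0, -1],
    [0.118, -0.0068, -0.0024, 0, 0, 0, -1],
    [0.118, -0.0068, -0.0024, 0, 0, 0, -1]
  ]
}}

```text
time_s: 16.3
ee_pos: [552.6, 280.7, 97.5]
ee_rot: [180.0, -0.0, 176.7]
force: [-0.1, -0.5, -1.3]
gripper_width: 11.2
gripper_force: 60.0
```

Call:
{"fn": "send_rows", "kwargs": {
  "motion": [
    [0, 0, 0.004, 0, 0, 0, -1],
    [0, 0, 0.008, 0, 0, 0, -1],
    [0, 0, 0.012, 0, 0, 0, -1],
    [0, 0, 0.016, 0, 0, 0, -1],
    [0, 0, 0.02, 0, 0, 0, -1],
    [0, 0, 0.026, 0, 0, 0, -1],
    [0, 0, 0.035, 0, 0, 0, -1],
    [0, 0, 0.05, 0, 0, 0, -1],
    [0, 0, 0.07, 0, 0, 0, -1],
    [0, 0, 0.09, 0, 0, 0, -1],
    [0, 0, 0.1, 0, 0, 0, -1],
    [0, 0, 0.1, 0, 0, 0, -1],
    [0, 0, 0.1, 0, 0, 0, -1]
  ]
}}

```text
time_s: 17.92
ee_pos: [552.5, 280.6, 147.1]
ee_rot: [-180.0, -0.0, 176.7]
force: [0.0, -0.0, -1.0]
gripper_width: 11.4
gripper_force: 60.0
```

```bash
python3 - <<'E'
from h import *
s=env.state();print(s['ee_pos'],s['ee_rot'],s['force'],s['torque'])
f=grab('top');P=cloud(f);k=biggest(box(P,330,640,-110,110,42,58));print('tub',rect(P,k),k.sum())
f=grab('side');P=cloud(f);save(f,'side8.png',(200,160,400,320),3)
k=box(P,490,630,240,320,84,98);print(k.sum(), rect(P,k),np.median(P[k][:,2]))
k=box(P,370,620,-70,80,42,58);print('tub side',rect(P,biggest(k)))
for y in (330,):
    k=box(P,560,615,y-22,y+22,45,52);print(P[k].mean(0),k.sum())
k=box(P,560,615,245,305,92,100);print('carried',P[k].mean(0),k.sum())
k=box(P,560,615,255,300,40,52);print('left on spindle3',k.sum())
E
```

```text
[552.54723571 280.56535289 147.12737171] [-1.79985107e+02 -3.88594205e-02  1.76693413e+02] [ 0.02585913 -0.04241748 -1.00095281] [ 0.00043131 -0.00899839  0.00140689]
tub (array([497.8,   1.4]), -7.7, array([190.1,  56. ])) 453
284 (array([568.6, 279.6]), -3.8, array([59.8, 33.5])) 90.92659537311118
tub side (array([497.6,   2. ]), -7.76, array([191. ,  59.6]))
[587.17818597 331.24332524  47.64686951] 291
carried [575.09069614 277.63787996  94.23996589] 84
left on spindle3 7
```

Call:
{"fn": "send_rows", "kwargs": {
  "motion": [
    [-0.003, -0.015, 0, 0, 0, 0, -1],
    [-0.01, -0.045, 0, 0, 0, -0.01, -1],
    [-0.02, -0.09, 0, 0, 0, -0.02, -1],
    [-0.03, -0.14, 0, 0, 0, -0.03, -1],
    [-0.04, -0.19, 0, 0, 0, -0.04, -1],
    [-0.05, -0.24, 0, 0, 0, -0.05, -1],
    [-0.06, -0.29, 0, 0, 0, -0.06, -1],
    [-0.072, -0.34, 0, 0, 0, -0.073, -1],
    [-0.084, -0.39, 0, 0, 0, -0.073, -1],
    [-0.095, -0.44, 0, 0, 0, -0.073, -1],
    [-0.105, -0.49, 0, 0, 0, -0.073, -1],
    [-0.112, -0.525, 0, 0, 0, -0.073, -1],
    [-0.116, -0.546, 0, 0, 0, -0.073, -1],
    [-0.1176, -0.5564, 0, 0, 0, -0.073, -1],
    [-0.1176, -0.5564, 0, 0, 0, -0.073, -1],
    [-0.1176, -0.5564, 0, 0, 0, -0.073, -1],
    [-0.1176, -0.5564, 0, 0, 0, -0.073, -1]
  ]
}}

```text
time_s: 20.15
ee_pos: [494.1, 3.0, 147.4]
ee_rot: [180.0, -0.0, 172.4]
force: [-0.4, 1.3, -2.3]
gripper_width: 11.2
gripper_force: 60.0
```

```bash
python3 - <<'E'
from h import *
s=env.state();print(s['ee_pos'],s['ee_rot'],s['force'],s['torque'])
f=grab('side');P=cloud(f)
k=box(P,430,620,-60,50,82,97);print(k.sum(), rect(P,biggest(k)),P[k][:,2].max())
k=box(P,370,620,-70,80,42,58);print('tub side',rect(P,biggest(k)))
k=box(P,500,560,-40,40,92,100);print('carried',k.sum(),P[k].mean(0))
E
```

```text
[494.12302622   2.96758591 147.41698988] [ 1.79986927e+02 -3.18379241e-03  1.72356844e+02] [-0.36162686  1.32007039 -2.31618698] [-0.06810176  0.01042628  0.0095617 ]
293 (array([510.5,   1.4]), -8.94, array([60.9, 33.9])) 96.94366737636597
tub side (array([497.5,   1.8]), -7.43, array([190.8,  59.2]))
carried 167 [523.43691127   1.01812464  94.82325462]
```

Call:
{"fn": "send_rows", "kwargs": {
  "motion": [
    [0, -0.002, -0.03, 0, 0, 0, -1],
    [0, -0.002, -0.065, 0, 0, 0, -1],
    [0, -0.002, -0.1, 0, 0, 0, -1],
    [0, -0.002, -0.12, 0, 0, 0, -1],
    [0, -0.002, -0.132, 0, 0, 0, -1],
    [0, -0.002, -0.14, 0, 0, 0, -1],
    [0, -0.002, -0.145, 0, 0, 0, -1],
    [0, -0.002, -0.145, 0, 0, 0, -1],
    [-0.01, -0.0005, -0.145, 0, 0, 0, -1],
    [-0.025, 0.0015, -0.145, 0, 0, 0, -1],
    [-0.04, 0.0035, -0.145, 0, 0, 0, -1],
    [-0.055, 0.0055, -0.145, 0, 0, 0, -1],
    [-0.07, 0.0075, -0.145, 0, 0, 0, -1],
    [-0.083, 0.0093, -0.145, 0, 0, 0, -1],
    [-0.083, 0.0093, -0.145, 0, 0, 0, -1],
    [-0.083, 0.0093, -0.1, 0, 0, 0, -1],
    [-0.083, 0.0093, -0.05, 0, 0, 0, -1],
    [-0.083, 0.0093, 0, 0, 0, 0, -1],
    [-0.083, 0.0093, 0, 0, 0, 0, -1],
    [-0.083, 0.0093, 0, 0, 0, 0, -1]
  ]
}}

```text
time_s: 22.7
ee_pos: [451.9, 7.1, 146.5]
ee_rot: [-180.0, -0.1, 172.3]
force: [0.0, 1.0, -1.4]
gripper_width: 11.3
gripper_force: 60.0
```

```bash
python3 - <<'E'
from h import *
s=env.state();print(s['ee_pos'],s['ee_rot'],s['force'],s['torque'])
f=grab('side');P=cloud(f)
k=box(P,370,620,-70,80,42,58);print('tub side',rect(P,biggest(k)))
k=box(P,480,590,-35,25,24,32);print('caps in tub',k.sum(),rect(P,k))
k=box(P,480,545,-40,40,92,100);print('carried',k.sum())
k=box(P,390,530,-60,50,82,97);print(k.sum(), rect(P,biggest(k)))
E
```

```text
[451.93191752   7.13417051 146.54621527] [-1.79994977e+02 -8.31731586e-02  1.72311357e+02] [ 0.03311964  1.03941193 -1.40041485] [0.02538123 0.05484102 0.03131937]
tub side (array([497.3,   2.2]), -7.88, array([190.2,  59.6]))
caps in tub 354 (array([536.5,  -2.2]), -8.0, array([106.8,  55.7]))
carried 0
218 (array([468.3,   4.7]), -8.43, array([60.4, 35.6]))
```

Call:
{"fn": "send_rows", "kwargs": {
  "motion": [
    [0.006, 0.06, 0, 0, 0, 0.01, -1],
    [0.016, 0.14, 0, 0, 0, 0.03, -1],
    [0.03, 0.23, 0, 0, 0, 0.05, -1],
    [0.045, 0.33, 0, 0, 0, 0.073, -1],
    [0.06, 0.43, 0, 0, 0, 0.073, -1],
    [0.072, 0.53, 0, 0, 0, 0.073, -1],
    [0.082, 0.6, -0.01, 0, 0, 0.073, -1],
    [0.087, 0.645, -0.04, 0, 0, 0.073, -1],
    [0.0888, 0.658, -0.08, 0, 0, 0.073, -1],
    [0.0888, 0.658, -0.098, 0, 0, 0.073, -1],
    [0.0888, 0.658, -0.098, 0, 0, 0.073, -1],
    [0.0888, 0.658, -0.098, 0, 0, 0.073, -1],
    [0.0888, 0.658, -0.098, 0, 0, 0.073, -1],
    [0.0888, 0.658, -0.098, 0, 0, 0.073, -1]
  ]
}}

```text
time_s: 24.5
ee_pos: [497.2, 336.1, 99.1]
ee_rot: [180.0, 0.1, 176.7]
force: [0.0, 0.5, -1.1]
gripper_width: 11.6
gripper_force: 60.0
```

```bash
python3 - <<'E'
from h import *
s=env.state();print(s['ee_pos'],s['ee_rot'],s['force'])
f=grab('side');P=cloud(f)
k=box(P,460,557,300,372,34,48);print(k.sum(), rect(P,biggest(k)),np.median(P[k][:,2]))
f=grab('top');P=cloud(f);k=biggest(box(P,540,630,140,370,22,38));print(rect(P,k),k.sum())
E
```

```text
[497.22914821 336.06826546  99.12123287] [1.79957205e+02 5.43907814e-02 1.76675280e+02] [ 0.04197603  0.47678485 -1.14457573]
149 (array([492.6, 336.3]), 86.23, array([32.4, 16.9])) 42.41902485771459
(array([583.6, 252. ]), 86.85, array([216.2,  60.4])) 2558
```

Call:
{"fn": "send_rows", "kwargs": {
  "motion": [
    [0, 0, -0.0024, 0, 0, 0, -1],
    [0.02, -0.0012, -0.0024, 0, 0, 0, -1],
    [0.04, -0.0024, -0.0024, 0, 0, 0, -1],
    [0.06, -0.0036, -0.0024, 0, 0, 0, -1],
    [0.075, -0.0045, -0.0024, 0, 0, 0, -1],
    [0.09, -0.0054, -0.0024, 0, 0, 0, -1],
    [0.1, -0.006, -0.0024, 0, 0, 0, -1],
    [0.11, -0.0066, -0.0024, 0, 0, 0, -1],
    [0.117, -0.007, -0.0024, 0, 0, 0, -1],
    [0.117, -0.007, -0.0024, 0, 0, 0, -1],
    [0.117, -0.007, -0.0024, 0, 0, 0, -1]
  ]
}}

```text
time_s: 25.98
ee_pos: [555.2, 332.6, 97.3]
ee_rot: [180.0, -0.0, 176.7]
force: [0.0, -0.8, -1.1]
gripper_width: 11.4
gripper_force: 60.0
```

Call:
{"fn": "send_rows", "kwargs": {
  "motion": [
    [0.001, 0, 0.004, 0, 0, 0, -1],
    [0.001, 0, 0.008, 0, 0, 0, -1],
    [0.001, 0, 0.012, 0, 0, 0, -1],
    [0.001, 0, 0.016, 0, 0, 0, -1],
    [0.001, 0, 0.02, 0, 0, 0, -1],
    [0.001, 0, 0.026, 0, 0, 0, -1],
    [0.001, 0, 0.035, 0, 0, 0, -1],
    [0.001, 0, 0.05, 0, 0, 0, -1],
    [0.001, 0, 0.07, 0, 0, 0, -1],
    [0.001, 0, 0.09, 0, 0, 0, -1],
    [0.001, 0, 0.1, 0, 0, 0, -1],
    [0.001, 0, 0.1, 0, 0, 0, -1],
    [0.001, 0, 0.1, 0, 0, 0, -1]
  ]
}}

```text
time_s: 27.6
ee_pos: [555.7, 332.5, 146.9]
ee_rot: [-180.0, -0.0, 176.7]
force: [0.1, -0.0, -1.4]
gripper_width: 11.5
gripper_force: 60.0
```

```bash
python3 - <<'E'
from h import *
s=env.state();print(s['ee_pos'],s['ee_rot'],s['force'],s['torque'])
f=grab('top');P=cloud(f);k=biggest(box(P,330,640,-110,110,42,58));print('tub',rect(P,k),k.sum())
f=grab('side');P=cloud(f)
k=box(P,490,640,290,372,84,98);print(k.sum(), rect(P,k),np.median(P[k][:,2]))
k=box(P,560,615,300,360,92,100);print('carried',P[k].mean(0),k.sum())
k=box(P,560,615,305,360,40,52);print('left on spindle4',k.sum())
E
```

```text
[555.68634248 332.47402009 146.9298    ] [-1.79981016e+02 -3.47174362e-02  1.76692200e+02] [ 0.10226708 -0.01189155 -1.3527361 ] [ 0.01483302 -0.01781806  0.03943931]
tub (array([497.9,   1.4]), -7.72, array([190.2,  56. ])) 455
379 (array([571.9, 331.9]), -1.98, array([59.9, 32.8])) 90.95181417558842
carried [580.23415463 334.29891675  94.04993404] 142
left on spindle4 0
```

Call:
{"fn": "send_rows", "kwargs": {
  "motion": [
    [-0.005, -0.015, 0, 0, 0, 0, -1],
    [-0.015, -0.045, 0, 0, 0, -0.01, -1],
    [-0.028, -0.09, 0, 0, 0, -0.02, -1],
    [-0.042, -0.14, 0, 0, 0, -0.03, -1],
    [-0.057, -0.19, 0, 0, 0, -0.04, -1],
    [-0.072, -0.24, 0, 0, 0, -0.05, -1],
    [-0.087, -0.29, 0, 0, 0, -0.06, -1],
    [-0.102, -0.34, 0, 0, 0, -0.073, -1],
    [-0.117, -0.39, 0, 0, 0, -0.073, -1],
    [-0.132, -0.44, 0, 0, 0, -0.073, -1],
    [-0.147, -0.49, 0, 0, 0, -0.073, -1],
    [-0.162, -0.54, 0, 0, 0, -0.073, -1],
    [-0.177, -0.59, 0, 0, 0, -0.073, -1],
    [-0.187, -0.625, 0, 0, 0, -0.073, -1],
    [-0.193, -0.644, 0, 0, 0, -0.073, -1],
    [-0.195, -0.65, 0, 0, 0, -0.073, -1],
    [-0.195, -0.65, 0, 0, 0, -0.073, -1],
    [-0.195, -0.65, 0, 0, 0, -0.073, -1],
    [-0.195, -0.65, 0, 0, 0, -0.073, -1]
  ]
}}

```text
time_s: 30.08
ee_pos: [458.6, 8.1, 147.2]
ee_rot: [180.0, -0.0, 172.4]
force: [-0.4, 0.4, -1.7]
gripper_width: 11.6
gripper_force: 60.0
```

```bash
python3 - <<'E'
from h import *
s=env.state();print(s['ee_pos'],s['ee_rot'],s['force'],s['torque'])
f=grab('side');P=cloud(f)
k=box(P,390,560,-60,70,82,97);print(k.sum(), rect(P,biggest(k)),P[k][:,2].max())
k=box(P,370,620,-70,80,42,58);print('tub side',rect(P,biggest(k)))
k=box(P,460,560,-40,50,92,100);print('carried',k.sum(),P[k].mean(0))
k=box(P,500,590,-35,25,24,32);print('caps in tub',k.sum(),rect(P,k))
save(f,'side9.png',(290,130,450,260),4)
E
```

```text
[458.56074063   8.05121561 147.21523562] [ 1.79989831e+02 -3.99561362e-03  1.72355105e+02] [-0.37862661  0.36266169 -1.66201396] [ 0.05000799  0.03654583 -0.01599038]
308 (array([475.8,   6.1]), -7.12, array([61. , 34.3])) 96.99486334753146
tub side (array([497.1,   2.4]), -7.59, array([190.5,  59.6]))
carried 182 [487.34043732   6.1858025   94.80858217]
caps in tub 343 (array([546.2,  -3.2]), -6.25, array([87.5, 54.9]))
```

View pics/side9.png

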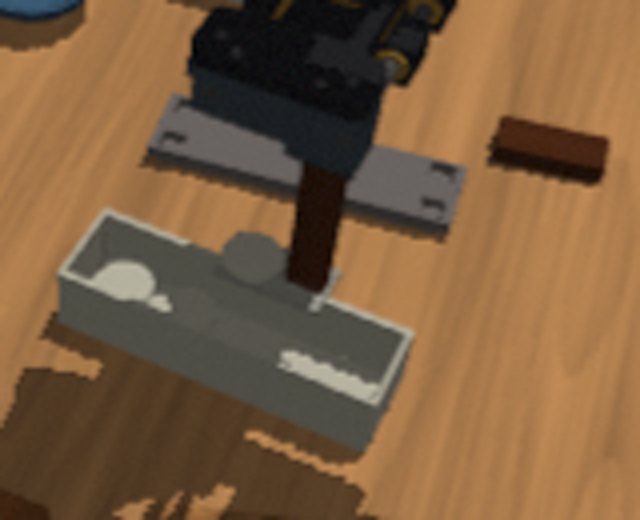

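Two caps stand in the tub (130,280 and about 190,300), and the third (255,255) is on the fork above. Lowering it, backing out 34 mm, then lifting.

Call:
{"fn": "send_rows", "kwargs": {
  "motion": [
    [0, -0.002, -0.03, 0, 0, 0, -1],
    [0, -0.002, -0.065, 0, 0, 0, -1],
    [0, -0.002, -0.1, 0, 0, 0, -1],
    [0, -0.002, -0.12, 0, 0, 0, -1],
    [0, -0.002, -0.132, 0, 0, 0, -1],
    [0, -0.002, -0.14, 0, 0, 0, -1],
    [0, -0.002, -0.145, 0, 0, 0, -1],
    [0, -0.002, -0.145, 0, 0, 0, -1],
    [-0.01, -0.0005, -0.145, 0, 0, 0, -1],
    [-0.022, 0.001, -0.145, 0, 0, 0, -1],
    [-0.034, 0.0025, -0.145, 0, 0, 0, -1],
    [-0.046, 0.004, -0.145, 0, 0, 0, -1],
    [-0.058, 0.0058, -0.145, 0, 0, 0, -1],
    [-0.068, 0.0072, -0.145, 0, 0, 0, -1],
    [-0.068, 0.0072, -0.145, 0, 0, 0, -1],
    [-0.068, 0.0072, -0.1, 0, 0, 0, -1],
    [-0.068, 0.0072, -0.05, 0, 0, 0, -1],
    [-0.068, 0.0072, 0, 0, 0, 0, -1],
    [-0.068, 0.0072, 0, 0, 0, 0, -1],
    [-0.068, 0.0072, 0, 0, 0, 0, -1]
  ]
}}

```text
time_s: 32.62
ee_pos: [423.8, 11.2, 146.3]
ee_rot: [-180.0, -0.1, 172.3]
force: [0.1, -0.1, -0.8]
gripper_width: 11.4
gripper_force: 60.0
```

```bash
python3 - <<'E'
from h import *
s=env.state();print(s['ee_pos'],s['ee_rot'],s['force'],s['torque'])
f=grab('side');P=cloud(f)
k=box(P,370,620,-70,80,42,58);print('tub side',rect(P,biggest(k)))
k=box(P,460,590,-35,25,24,32);print('caps in tub',k.sum(),rect(P,k))
k=box(P,430,545,-40,40,92,100);print('carried',k.sum())
k=box(P,360,520,-60,70,82,97);print(k.sum(), rect(P,biggest(k)))
f=grab('top');hsv=cv2.cvtColor(f['pixels'],cv2.COLOR_RGB2HSV);P=cloud(f)
# mat: textured cork region by rect of local window colours
w=f['pixels'][225:282,255:297];save(f,'mat.png',(235,215,315,290),6)
E
```

```text
[423.78116453  11.23225639 146.34972753] [-1.79994770e+02 -8.59575779e-02  1.72312683e+02] [ 0.0823668  -0.07744336 -0.75166766] [ 0.00770256 -0.01178477  0.00353397]
tub side (array([509.1,  -2. ]), -7.9, array([190.6,  60.6]))
caps in tub 462 (array([526.7,  -2.8]), -6.66, array([127. ,  56.1]))
carried 11
230 (array([440.6,   9.1]), -8.11, array([60.5, 35. ]))
```

View pics/mat.png

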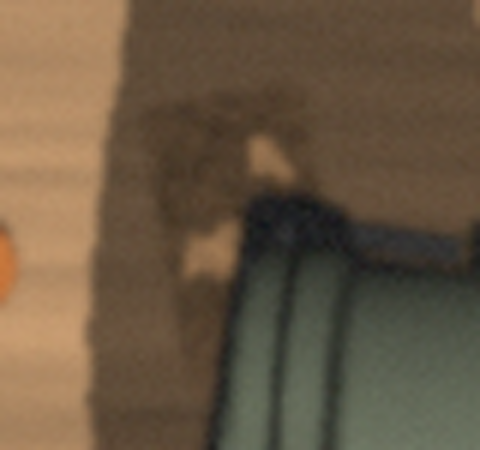

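The tub was nudged to about (509,-2), so I'll measure it again later. The mat hasn't moved, and I'm parking the puller at its original pose.

Call:
{"fn": "send_rows", "kwargs": {
  "motion": [
    [0.003, 0.03, 0, 0, 0, 0.05, -1],
    [0.009, 0.08, 0, 0, 0, 0.15, -1],
    [0.015, 0.14, 0, 0, 0, 0.25, -1],
    [0.021, 0.19, 0, 0, 0, 0.338, -1],
    [0.0232, 0.22, 0, 0, 0, 0.338, -1],
    [0.0232, 0.226, 0, 0, 0, 0.338, -1],
    [0.0232, 0.226, 0, 0, 0, 0.338, -1],
    [0.0232, 0.226, -0.05, 0, 0, 0.338, -1],
    [0.0232, 0.226, -0.1, 0, 0, 0.338, -1],
    [0.0232, 0.226, -0.14, 0, 0, 0.338, -1],
    [0.0232, 0.226, -0.155, 0, 0, 0.338, -1],
    [0.0232, 0.226, -0.155, 0, 0, 0.338, -1],
    [0.0232, 0.226, -0.155, 0, 0, 0.338, -1]
  ]
}}

```text
time_s: 34.35
ee_pos: [436.7, 124.2, 70.6]
ee_rot: [180.0, 0.1, -167.4]
force: [-0.7, -0.6, -1.0]
gripper_width: 11.5
gripper_force: 60.0
```

```bash
python3 - <<'E'
from h import *
s=env.state();print(s['ee_pos'],s['ee_rot'],s['force'],s['torque'])
f=grab('side');P=cloud(f)
k=biggest(box(P,400,510,70,170,8,18));print(k.sum(), rect(P,k),np.percentile(P[k][:,2],[10,50,90]))
f=grab('top');P=cloud(f)
k=biggest(box(P,370,640,-110,110,42,58));print('tub',rect(P,k),k.sum())
E
```

```text
[436.7464853  124.23648702  70.56905339] [ 1.79993738e+02  9.84819960e-02 -1.67428830e+02] [-0.68808873 -0.60569886 -1.02718988] [ 0.05997821  0.01583029 -0.00726377]
227 (array([453., 128.]), 10.73, array([59.1, 34.2])) [11.56539945 13.74641238 15.53639158]
tub (array([509.7,  -2.8]), -7.71, array([190.,  56.])) 452
```

Call:
{"fn": "send_rows", "kwargs": {
  "motion": [
    [-0.0024, 0, -0.006, 0, 0, 0, -1],
    [-0.0024, 0, -0.011, 0, 0, 0, -1],
    [-0.0024, 0, -0.0135, 0, 0, 0, -1],
    [-0.0024, 0, -0.0135, 0, 0, 0, -1],
    [-0.0024, 0, -0.0135, 0, 0, 0, -1]
  ],
  "squeeze": 60
}}

```text
time_s: 35.08
ee_pos: [434.7, 124.4, 63.6]
ee_rot: [180.0, -0.0, -167.4]
force: [-2.4, 0.1, 5.8]
gripper_width: 11.1
gripper_force: 60.0
```

Contact with the mat at about 6 N. Releasing and lifting away.

Call:
{"fn": "send_rows", "kwargs": {
  "motion": [
    [0, 0, 0, 0, 0, 0, -0.6],
    [0, 0, 0, 0, 0, 0, -0.4],
    [0, 0, 0, 0, 0, 0, 0],
    [0, 0, 0, 0, 0, 0, 0.5],
    [0, 0, 0, 0, 0, 0, 1],
    [0, 0, 0, 0, 0, 0, 1],
    [0, 0, 0.1, 0, 0, 0, 1],
    [0, 0, 0.2, 0, 0, 0, 1],
    [0, 0, 0.3, 0, 0, 0, 1],
    [0, -0.2, 0.3, 0, 0, -0.1, 1],
    [0, -0.5, 0.3, 0, 0, -0.2, 1],
    [0, -0.557, 0.3, 0, 0, -0.2, 1],
    [0, -0.557, 0.3, 0, 0, -0.2, 1],
    [0, -0.557, 0.3, 0, 0, -0.2, 1],
    [0, -0.557, 0.3, 0, 0, -0.2, 1],
    [0, -0.557, 0.3, 0, 0, -0.2, 1],
    [0, -0.557, 0.3, 0, 0, -0.2, 1]
  ]
}}

```text
time_s: 37.2
ee_pos: [434.8, -153.0, 213.1]
ee_rot: [180.0, 0.0, -179.3]
force: [0.6, 0.9, -0.5]
gripper_width: 91.2
gripper_force: 0.0
```

```bash
python3 - <<'E'
from h import *
s=env.state();print(s['ee_pos'],s['ee_rot'],s['force'],s['torque'],s['gripper_width'])
for n in('side','top'):
    f=grab(n);P=cloud(f);print(n)
    k=box(P,400,480,90,160,90,125);print('handle',k.sum(), rect(P,biggest(k)) if k.sum()>3 else '')
    k=biggest(box(P,370,640,-110,110,42,58));print('tub',rect(P,k),k.sum())
    k=box(P,370,640,-260,-90,8,22);print('lid',rect(P,biggest(k)),k.sum())
    k=box(P,400,680,-400,-250,52,66);print('full',rect(P,biggest(k)))
    if n=='side': save(f,'side10.png',(280,90,440,300),3)
w=grab('wrist');P=cloud(w)
k=box(P,370,640,-260,-90,8,22);print('lid w',k.sum(),rect(P,biggest(k)) if k.sum()>9 else '')
E
```

```text
[ 434.83678903 -153.02841172  213.07017877] [ 1.79973030e+02  2.42333110e-03 -1.79307159e+02] [ 0.57460773  0.92200084 -0.46956152] [-0.02736164  0.03258674  0.0032329 ] 91.23953014549798
side
handle 141 (array([434.5, 124.8]), 15.47, array([21.7, 13.2]))
tub (array([509.,  -2.]), -7.56, array([190.6,  59.7])) 694
lid (array([ 496., -154.]), 0.65, array([193.7,  55.8])) 1374
full (array([ 549.3, -316.2]), -2.15, array([195.4,  58.6]))
top
handle 84 (array([434.8, 123.7]), 12.32, array([21.9, 12.3]))
tub (array([509.5,  -2.8]), -7.74, array([190.,  56.])) 453
lid (array([ 525.3, -154.4]), 0.3, array([134.8,  52. ])) 1669
full (array([ 557.6, -317.6]), -1.22, array([177.6,  54.1]))
lid w 5760 (array([ 467.9, -153.4]), 0.73, array([139.5,  52. ]))
```

View pics/side10.png

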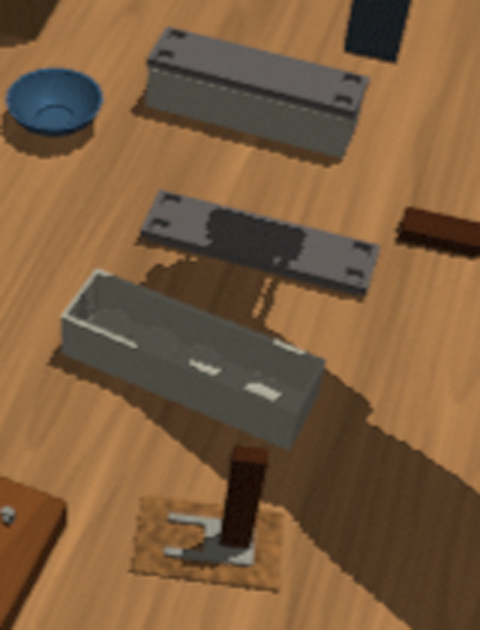

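The puller stands upright on the mat (240,500 in the crop), and three caps are in the tub at about (105,320), (165,345) and (205,365). Now the lid.

Call:
{"fn": "send_rows", "kwargs": {
  "motion": [
    [0.06, -0.003, -0.1, 0, 0, 0, 1],
    [0.1234, -0.003, -0.2, 0, 0, 0, 1],
    [0.1234, -0.003, -0.31, 0, 0, 0, 1],
    [0.1234, -0.003, -0.36, 0, 0, 0, 1],
    [0.1234, -0.003, -0.39, 0, 0, 0, 1],
    [0.1234, -0.003, -0.411, 0, 0, 0, 1],
    [0.1234, -0.003, -0.411, 0, 0, 0, 1],
    [0.1234, -0.003, -0.411, 0, 0, 0, 1],
    [0.1234, -0.003, -0.411, 0, 0, 0, 1]
  ]
}}

```text
time_s: 38.48
ee_pos: [497.2, -156.0, 8.4]
ee_rot: [-180.0, 0.1, -179.4]
force: [0.5, 0.1, 0.5]
gripper_width: 91.4
gripper_force: 0.0
```

Call:
{"fn": "send_rows", "kwargs": {
  "motion": [
    [0, 0.003, -0.0018, 0, 0, 0, 1],
    [0, 0.003, -0.0018, 0, 0, 0, 0.4],
    [0, 0.003, -0.0018, 0, 0, 0, 0.3],
    [0, 0.003, -0.0018, 0, 0, 0, -1],
    [0, 0.003, -0.0018, 0, 0, 0, -1],
    [0, 0.003, -0.0018, 0, 0, 0, -1],
    [0, 0.003, -0.0018, 0, 0, 0, -1],
    [0, 0.003, -0.0018, 0, 0, 0, -1],
    [0, 0.003, -0.0018, 0, 0, 0, -1]
  ],
  "squeeze": 30
}}

```text
time_s: 39.6
ee_pos: [496.5, -154.3, 6.6]
ee_rot: [180.0, 0.0, -179.4]
force: [-0.9, 0.4, 0.1]
gripper_width: 14.3
gripper_force: 0.0
```

```bash
python3 - <<'E'
from h import *
s=env.state();print(s['ee_pos'],s['ee_rot'],s['force'],s['gripper_width'],s['gripper_force'])
f=grab('top');P=cloud(f)
k=box(P,370,640,-260,-90,8,22);print('lid',rect(P,biggest(k)),k.sum())
f=grab('side');P=cloud(f)
k=box(P,370,640,-260,-90,8,22);print('lid',rect(P,biggest(k)),k.sum())
E
```

```text
[ 496.51411278 -154.25216218    6.62052962] [ 1.79993687e+02  9.08604072e-04 -1.79407778e+02] [-0.85237293  0.36166963  0.07472131] 14.345127198903269 0.0
lid (array([ 564.4, -153.9]), 0.25, array([56.6, 52.2])) 705
lid (array([ 495.9, -154.6]), 0.51, array([193.6,  56.2])) 1338
```

The fingers shut above the lid without gripping it. Looking before going on.

```bash
python3 - <<'E'
from h import *
f=grab('side');P=cloud(f);save(f,'side11.png',(290,100,450,260),3.7)
k=box(P,440,560,-215,-95,2,70);q=P[k]
for z in range(2,70,4):
    m=(q[:,2]>=z)&(q[:,2]<z+4)
    if m.sum(): print(z,m.sum(),q[m].min(0).round(),q[m].max(0).round())
E
```

```text
2 67 [ 441. -213.    2.] [557. -96.   6.]
6 42 [ 449. -133.    6.] [ 557. -127.   10.]
10 148 [ 440. -183.   10.] [ 557. -126.   14.]
14 599 [ 440. -182.   14.] [ 560. -125.   18.]
18 8 [ 453. -173.   18.] [ 527. -144.   19.]
42 2 [ 481. -147.   45.] [ 491. -146.   46.]
46 10 [ 486. -145.   47.] [ 514. -143.   50.]
50 13 [ 479. -145.   51.] [ 514. -142.   54.]
54 15 [ 479. -145.   54.] [ 511. -140.   57.]
58 3 [ 484. -142.   58.] [ 504. -141.   59.]
```

View pics/side11.png

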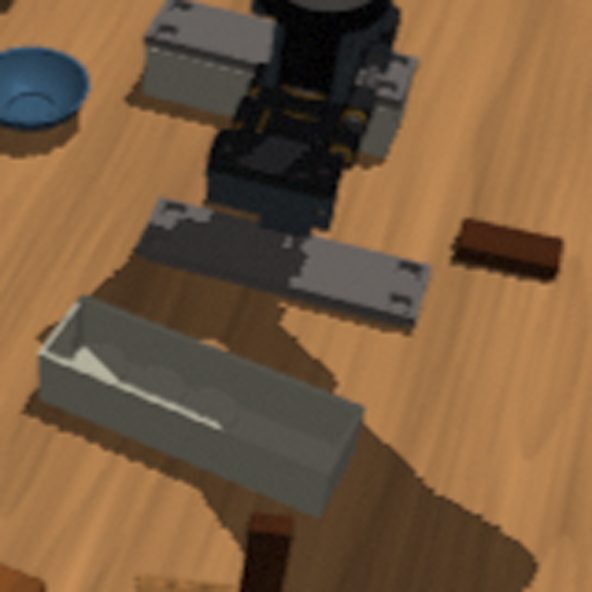

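The finger tips appear to sit above the lid. I'll lift and measure where the tips are relative to the TCP at this opening and at about 56 mm.

Call:
{"fn": "send_rows", "kwargs": {
  "motion": [
    [0, 0, 0.1, 0, 0, 0, -1],
    [0, 0, 0.2, 0, 0, 0, 0.2],
    [0, 0, 0.2, 0, 0, 0, 0.2],
    [0, 0, 0.2, 0, 0, 0, 0.2],
    [0, 0, 0.2, 0, 0, 0, 0.2],
    [0, 0, 0.2, 0, 0, 0, 0.2],
    [0, 0, 0.2, 0, 0, 0, 0.2],
    [0, 0, 0.2, 0, 0, 0, 0.2]
  ]
}}

```text
time_s: 40.75
ee_pos: [496.4, -154.2, 106.3]
ee_rot: [180.0, -0.0, -179.4]
force: [-0.0, -0.2, -0.5]
gripper_width: 54.9
gripper_force: 0.0
```

```bash
python3 - <<'E'
from h import *
def tips():
    s=env.state();print(s['ee_pos'],s['gripper_width'])
    for n in('side','wrist'):
        f=grab(n);P=cloud(f);p=s['ee_pos']
        k=box(P,p[0]-30,p[0]+30,p[1]-62,p[1]+62,p[2]-40,p[2]+60);q=P[k]-p
        for z in range(-40,60,4):
            m=(q[:,2]>=z)&(q[:,2]<z+4)
            if m.sum(): print(n,z,m.sum(),q[m].min(0).round(),q[m].max(0).round())
tips()
f=grab('side');P=cloud(f);k=box(P,370,640,-260,-90,8,22);print('lid',rect(P,biggest(k)),k.sum())
E
```

```text
[ 496.41859445 -154.21655919  106.33035284] 54.94748304298054
side 36 7 [-16.  31.  38.] [ 4. 33. 40.]
side 40 9 [-12.  33.  41.] [15. 36. 44.]
side 44 25 [-18.  33.  44.] [16. 37. 48.]
side 48 18 [-18.  34.  48.] [14. 37. 52.]
side 52 24 [-18.  35.  52.] [16. 39. 56.]
side 56 18 [-18.  35.  56.] [16. 38. 60.]
wrist 36 44 [-18. -32.  37.] [-3. 33. 40.]
wrist 40 162 [-19. -34.  40.] [ 3. 35. 44.]
wrist 44 196 [-19. -35.  44.] [ 1. 36. 48.]
wrist 48 191 [-19. -35.  48.] [-1. 37. 52.]
wrist 52 213 [-19. -36.  52.] [16. 37. 56.]
wrist 56 221 [-19. -36.  56.] [16. 37. 60.]
lid (array([ 496. , -154.7]), 1.1, array([193.4,  56.7])) 1370
```

Call:
{"fn": "send_rows", "kwargs": {
  "motion": [
    [0, 0, 0, 0, 0, 0, 1],
    [0, 0, 0, 0, 0, 0, 1],
    [0, 0, 0, 0, 0, 0, 1],
    [0, 0, 0, 0, 0, 0, 1],
    [0, 0, 0, 0, 0, 0, 1]
  ]
}}

```text
time_s: 41.52
ee_pos: [496.5, -154.3, 106.6]
ee_rot: [180.0, -0.0, -179.4]
force: [0.0, 0.0, 0.3]
gripper_width: 91.2
gripper_force: 0.0
```

```bash
cat >> h.py <<'E'
def tips():
    f=grab('wrist');s=f['s'];P=cloud(f);p=s['ee_pos']
    k=box(P,p[0]-30,p[0]+30,p[1]-62,p[1]+62,p[2]-40,p[2]+90);q=P[k]-p
    print(s['ee_pos'].round(1),s['gripper_width'].round(1),'lowest finger z',np.sort(q[:,2])[[0,5,20,50]].round(1))
E
python3 -c "
from h import *
tips();print(env.grip_depth,[a for a in dir(env) if a[0]!='_'])"
```

```text
Traceback (most recent call last):
  File "h.py", line 42, in tips
    print(s['ee_pos'].round(1),s['gripper_width'].round(1),'lowest finger z',np.sort(q[:,2])[[0,5,20,50]].round(1))
                               ^^^^^^^^^^^^^^^^^^^^^^^^
AttributeError: 'float' object has no attribute 'round'
```

Call:
{"fn": "send_rows", "kwargs": {
  "motion": [
    [0, 0, 0, 0, 0, 0, -1],
    [0, 0, 0, 0, 0, 0, -1],
    [0, 0, 0, 0, 0, 0, -1],
    [0, 0, 0, 0, 0, 0, -1],
    [0, 0, 0, 0, 0, 0, -1],
    [0, 0, 0, 0, 0, 0, -1],
    [0, 0, 0, 0, 0, 0, -1],
    [0, 0, 0, 0, 0, 0, -1],
    [0, 0, 0, 0, 0, 0, -1],
    [0, 0, 0, 0, 0, 0, -1]
  ]
}}

```text
time_s: 42.82
ee_pos: [496.5, -154.3, 106.6]
ee_rot: [180.0, -0.0, -179.4]
force: [-0.3, 0.2, -0.4]
gripper_width: 0.5
gripper_force: 0.0
```

```bash
python3 -c "
from h import *
tips()
f=grab('side');P=cloud(f);p=f['s']['ee_pos'];k=box(P,p[0]-30,p[0]+30,p[1]-40,p[1]+40,p[2]-40,p[2]+60);print(np.sort(P[k][:,2]-p[2])[[0,5,20]])
for n in('side','top'):
    f=grab(n);P=cloud(f);k=box(P,370,640,-260,-90,8,22);print('lid',rect(P,biggest(k)),k.sum())"
```

```text
Traceback (most recent call last):
  File "h.py", line 42, in tips
    print(s['ee_pos'].round(1),s['gripper_width'].round(1),'lowest finger z',np.sort(q[:,2])[[0,5,20,50]].round(1))
                               ^^^^^^^^^^^^^^^^^^^^^^^^
AttributeError: 'float' object has no attribute 'round'
```

```bash
sed -i "s/s\['gripper_width'\].round(1)/round(s['gripper_width'],1)/" h.py; cat > m.py <<'E'
from h import *
tips()
f=grab('side');P=cloud(f);p=f['s']['ee_pos'];k=box(P,p[0]-30,p[0]+30,p[1]-62,p[1]+62,p[2]-40,p[2]+60);print(np.sort(P[k][:,2]-p[2])[[0,5,20]])
for n in('side','top'):
    f=grab(n);P=cloud(f);k=box(P,370,640,-260,-90,8,22);print('lid',rect(P,biggest(k)),k.sum())
E
python3 m.py; python3 -c "
from workcell import env
print(env.grip_depth)"
```

```text
[ 496.5 -154.3  106.6] 0.5 lowest finger z [38.4 39.3 40.7 42.5]
[38.41386303 40.35870143 45.10225221]
lid (array([ 496.1, -154.2]), 0.82, array([193.6,  56. ])) 1363
lid (array([ 567.7, -154.3]), -89.14, array([52.2, 49.8])) 1348
18.8
```

Call:
{"fn": "send_rows", "kwargs": {
  "motion": [
    [0, 0, 0, 0, 0, 0, 1],
    [0, 0, 0, 0, 0, 0, 1],
    [0, 0, 0, 0, 0, 0, 1],
    [0, 0, 0, 0, 0, 0, 1],
    [0, 0, 0, 0, 0, 0, 1],
    [0, 0, 0, 0, 0, 0, 1],
    [0, 0, 0, 0, 0, 0, 1],
    [0, 0, 0, 0, 0, 0, 1],
    [0, 0, 0, 0, 0, 0, 1]
  ]
}}

```text
time_s: 44.2
ee_pos: [496.5, -154.3, 106.6]
ee_rot: [180.0, 0.0, -179.4]
force: [-0.2, -0.6, 0.0]
gripper_width: 87.4
gripper_force: 0.0
```

```bash
python3 m.py
```

```text
[ 496.5 -154.3  106.6] 87.4 lowest finger z [37.5 38.  38.7 39.6]
[37.76861199 40.027509   44.17951321]
lid (array([ 496.1, -153.7]), 0.85, array([193.5,  57.1])) 1371
lid (array([ 567. , -154.1]), -89.78, array([52.1, 51.9])) 1271
```

Three cameras and the missed grip agree that the finger tips ride about 38 mm above the reported TCP. To grip the lid's plate I must go about 30 mm below zero, checking force in steps.

Call:
{"fn": "send_rows", "kwargs": {
  "motion": [
    [0, 0, -0.1, 0, 0, 0, 1],
    [0, 0, -0.2, 0, 0, 0, 1],
    [0, 0, -0.22, 0, 0, 0, 1],
    [0, 0, -0.23, 0, 0, 0, 1],
    [0, 0, -0.23, 0, 0, 0, 1],
    [0, 0, -0.23, 0, 0, 0, 1]
  ]
}}

```text
time_s: 45.15
ee_pos: [497.7, -154.7, -6.9]
ee_rot: [-179.9, 0.2, -179.4]
force: [-0.1, 0.1, 0.2]
gripper_width: 90.9
gripper_force: 0.0
```

```bash
python3 m.py; python3 -c "
from workcell import env
s=env.state();print(s['force'])"
```

```text
[ 497.7 -154.7   -6.9] 90.9 lowest finger z [5.  5.2 5.5 5.7]
[3.64340258 4.72333749 5.66400608]
lid (array([ 443.7, -154.5]), 1.68, array([88.9, 57.3])) 1060
lid (array([ 564.5, -154.2]), 1.03, array([56.2, 52.1])) 650
[ 0.27429764  0.14855916 -0.35342478]
```

Call:
{"fn": "send_rows", "kwargs": {
  "motion": [
    [0, 0, -0.012, 0, 0, 0, 1],
    [0, 0, -0.024, 0, 0, 0, 1],
    [0, 0, -0.032, 0, 0, 0, 1],
    [0, 0, -0.04, 0, 0, 0, 1],
    [0, 0, -0.04, 0, 0, 0, 1],
    [0, 0, -0.04, 0, 0, 0, 1]
  ]
}}

```text
time_s: 46.1
ee_pos: [496.6, -154.3, -28.3]
ee_rot: [180.0, 0.0, -179.4]
force: [-0.2, 0.3, 0.2]
gripper_width: 91.3
gripper_force: 0.0
```

```bash
python3 - <<'E'
from h import *
s=env.state();print(s['ee_pos'],s['ee_rot'],s['force'])
for n in('wrist','side'):
    f=grab(n);P=cloud(f);p=s['ee_pos']
    for sy in(1,-1):
        y0,y1=sorted((p[1]+sy*45,p[1]+sy*60))
        k=box(P,p[0]-20,p[0]+20,y0,y1,-5,60)
        print(n,sy,k.sum(),np.histogram(P[k][:,2],np.arange(-4,44,4))[0])
E
```

```text
[ 496.61520052 -154.30353291  -28.33714423] [ 1.79998103e+02  8.09534597e-03 -1.79408744e+02] [-0.15909283  0.26264367  0.18065445]
wrist 1 2863 [233 361   0  54 117 132 133 132 154 161 190]
wrist -1 1553 [148 356   0  14  39  52  56  69  73  72  88]
side 1 261 [40 34  0  4  9 11 16 17 16 18 13]
side -1 62 [0 0 0 0 0 0 0 0 0 4 9]
```

Call:
{"fn": "send_rows", "kwargs": {
  "motion": [
    [0, 0, -0.003, 0, 0, 0, 1],
    [0, 0, -0.003, 0, 0, 0, 0.3],
    [0, 0, -0.003, 0, 0, 0, 0.3],
    [0, 0, -0.003, 0, 0, 0, -1],
    [0, 0, -0.003, 0, 0, 0, -1],
    [0, 0, -0.003, 0, 0, 0, -1],
    [0, 0, -0.003, 0, 0, 0, -1],
    [0, 0, -0.003, 0, 0, 0, -1],
    [0, 0, -0.003, 0, 0, 0, -1]
  ],
  "squeeze": 30
}}

```text
time_s: 47.32
ee_pos: [496.5, -154.2, -29.9]
ee_rot: [180.0, 0.0, -179.4]
force: [-0.1, 0.2, 1.0]
gripper_width: 51.6
gripper_force: 30.0
```

Call:
{"fn": "send_rows", "kwargs": {
  "motion": [
    [0, 0, 0.03, 0, 0, 0, -1],
    [0, 0, 0.08, 0, 0, 0, -1],
    [0, 0, 0.14, 0, 0, 0, -1],
    [0.005, 0.04, 0.15, 0, 0, -0.03, -1],
    [0.01, 0.1, 0.15, 0, 0, -0.06, -1],
    [0.017, 0.17, 0.15, 0, 0, -0.1, -1],
    [0.022, 0.24, 0.15, 0, 0, -0.138, -1],
    [0.026, 0.29, 0.15, 0, 0, -0.138, -1],
    [0.026, 0.304, 0.14, 0, 0, -0.138, -1],
    [0.026, 0.304, 0.13, 0, 0, -0.138, -1],
    [0.026, 0.304, 0.13, 0, 0, -0.138, -1],
    [0.026, 0.304, 0.13, 0, 0, -0.138, -1],
    [0.026, 0.304, 0.13, 0, 0, -0.138, -1]
  ]
}}

```text
time_s: 48.95
ee_pos: [509.6, -2.8, 35.2]
ee_rot: [180.0, 0.0, 172.3]
force: [0.6, -0.7, -0.1]
gripper_width: 51.5
gripper_force: 30.0
```

```bash
cat > lidm.py <<'E'
from h import *
s=env.state();print(s['ee_pos'],s['ee_rot'],s['force'],s['gripper_width'])
zb=s['ee_pos'][2]+29.9; print('lid bottom',zb)
for n in('side','top','wrist'):
    f=grab(n);P=cloud(f)
    k=box(P,380,640,-80,80,zb+10,zb+21);k=biggest(k);print(n,'lid',rect(P,k),k.sum())
    k=box(P,380,640,-80,80,44,56);
    if k.sum()>20: print(n,'rim',rect(P,biggest(k)),k.sum())
    # ends of lid / tub along tub x
    a=np.radians(-7.7);u=np.array([np.cos(a),np.sin(a)]);v=np.array([-u[1],u[0]])
    for nm,(z0,z1) in dict(lid=(zb+11,zb+19),rim=(46,54)).items():
        q=P[box(P,380,640,-80,80,z0,z1)][:,:2]-[509.4,-2.3]
        if len(q): print('  ',nm,'x',np.percentile(q@u,[.5,99.5]).round(1),'y',np.percentile(q@v,[.5,99.5]).round(1))
E
python3 lidm.py
```

```text
[509.59862282  -2.80594088  35.20355418] [1.79997035e+02 9.48681603e-03 1.72265522e+02] [ 0.59478821 -0.71999702 -0.09605456] 51.50278813104892
lid bottom 65.10355417527629
side lid (array([469.4,   5. ]), -7.58, array([112.5,  67.1])) 823
side rim (array([509.4,   3.9]), -4.76, array([192.2,  54.1])) 313
   lid x [-96.7  96.6] y [-28.2  34.2]
   rim x [-95.6  94.3] y [-24.1  29.8]
top lid (array([438.4,   5.8]), 82.32, array([51.8, 49.8])) 556
top rim (array([440.3,  33.5]), -7.74, array([39.6,  2.4])) 39
   lid x [-96.1  97.1] y [-27.3  24.2]
   rim x [-93.1  93.1] y [25.  27.4]
wrist lid (array([462.3,   5.1]), -7.99, array([100.2,  69.8])) 22718
   lid x [-97.3  36.4] y [-25.3  26.7]
```

Call:
{"fn": "send_rows", "kwargs": {
  "motion": [
    [-0.0006, 0.0018, -0.01, 0, 0, 0, -1],
    [-0.0006, 0.0018, -0.02, 0, 0, 0, -1],
    [-0.0006, 0.0018, -0.028, 0, 0, 0, -1],
    [-0.0006, 0.0018, -0.034, 0, 0, 0, -1],
    [-0.0006, 0.0018, -0.034, 0, 0, 0, -1],
    [-0.0006, 0.0018, -0.034, 0, 0, 0, -1]
  ]
}}

```text
time_s: 49.85
ee_pos: [509.3, -1.4, 18.2]
ee_rot: [180.0, 0.0, 172.3]
force: [0.4, 0.3, -2.2]
gripper_width: 51.5
gripper_force: 30.0
```

Call:
{"fn": "send_rows", "kwargs": {
  "motion": [
    [0, -0.0006, -0.003, 0, 0, 0, -1],
    [0, -0.0006, -0.006, 0, 0, 0, -1],
    [0, -0.0006, -0.008, 0, 0, 0, -1],
    [0, -0.0006, -0.008, 0, 0, 0, -1],
    [0, -0.0006, -0.008, 0, 0, 0, -1]
  ]
}}

```text
time_s: 50.48
ee_pos: [509.2, -1.7, 14.1]
ee_rot: [180.0, 0.0, 172.3]
force: [0.7, 0.2, -0.0]
gripper_width: 51.7
gripper_force: 30.0
```

```bash
python3 lidm.py
```

```text
[509.23115164  -1.66898219  14.13109563] [1.79995767e+02 3.21551176e-03 1.72315106e+02] [ 0.71679623  0.18381257 -0.0446717 ] 51.652485143877975
lid bottom 44.03109563453415
side lid (array([469.9,   5.5]), -6.81, array([115.1,  67. ])) 776
side rim (array([470.7,  30.9]), -5.47, array([110. ,   7.5])) 397
   lid x [-97.4  96.2] y [-27.5  35.5]
   rim x [-97.3  93.8] y [-24.2  30.4]
top lid (array([437.8,   7.4]), 82.42, array([52.9, 49.5])) 535
top rim (array([424.8,  -9.2]), 89.0, array([18.7, 14.2])) 280
   lid x [-96.5  96.9] y [-26.3  25.3]
   rim x [-90.7  93.5] y [-28.5  27.4]
wrist lid (array([461.6,   5.9]), -7.78, array([99.6, 69.7])) 22710
wrist rim (array([427.8,  26.6]), 82.68, array([14.9, 14.7])) 2822
   lid x [-97.8  35.8] y [-24.4  27.6]
   rim x [-94.4  39. ] y [-26.5  29.8]
```

At seat height and aligned, so I'm releasing. Then I'll lift and check.

Call:
{"fn": "send_rows", "kwargs": {
  "motion": [
    [0, 0, 0, 0, 0, 0, 0.2],
    [0, 0, 0, 0, 0, 0, 0.4],
    [0, 0, 0, 0, 0, 0, 1],
    [0, 0, 0, 0, 0, 0, 1],
    [0, 0, 0, 0, 0, 0, 1],
    [0, 0, 0, 0, 0, 0, 1],
    [0, 0, 0.08, 0, 0, 0, 1],
    [0, 0, 0.18, 0, 0, 0, 1],
    [-0.1, 0.1, 0.3, 0, 0, 0, 1],
    [-0.2, 0.3, 0.3, 0, 0, 0, 1],
    [-0.2, 0.3, 0.3, 0, 0, 0, 1],
    [-0.2, 0.3, 0.3, 0, 0, 0, 1],
    [-0.2, 0.3, 0.3, 0, 0, 0, 1]
  ]
}}

```text
time_s: 52.25
ee_pos: [409.2, 148.4, 164.2]
ee_rot: [-180.0, 0.0, 172.4]
force: [-0.3, -0.3, -0.7]
gripper_width: 91.1
gripper_force: 0.0
```

```bash
cat > look.py <<'E'
from h import *
s=env.state();print(s['ee_pos'],s['ee_rot'],s['force'],s['gripper_width'])
for n in('side','top'):
    f=grab(n);P=cloud(f);print(n)
    k=box(P,370,640,-110,110,52,66);k=biggest(k);q=P[k];c=np.c_[q[:,:2],np.ones(len(q))]
    print('lid on tub',rect(P,k),k.sum(),np.median(q[:,2]).round(1),'tilt',(np.degrees(np.linalg.lstsq(c,q[:,2],rcond=None)[0][:2])).round(2))
    k=box(P,370,640,-110,110,42,66);print('tub+lid',rect(P,biggest(k)))
    k=biggest(box(P,400,680,-400,-250,52,66));print('full',rect(P,k),np.median(P[k][:,2]).round(1))
    k=box(P,400,480,90,160,90,125);print('handle',k.sum(), rect(P,biggest(k)) if k.sum()>3 else '')
E
python3 look.py
```

```text
[409.24994707 148.43249502 164.19885114] [-1.79983121e+02  3.89730645e-02  1.72416180e+02] [-0.30721635 -0.27459675 -0.65220186] 91.06035032096173
side
lid on tub (array([548.2,  -6.4]), -7.82, array([116.3,  57.7])) 871 59.0 tilt [-0.98 -1.32]
tub+lid (array([548.3,  -6.2]), -7.82, array([116.3,  58. ]))
full (array([ 584.9, -317.3]), -0.7, array([122.3,  58.4])) 59.3
handle 35 (array([434. , 129.6]), 12.04, array([19.7,  3.2]))
top
lid on tub (array([509.3,  -3. ]), -7.57, array([194.1,  55.3])) 2378 59.1 tilt [-0.04 -0.14]
tub+lid (array([509.4,  -2.8]), -7.72, array([194.1,  56.1]))
full (array([ 549.4, -316.5]), -1.9, array([194.1,  56.4])) 59.0
handle 83 (array([434.8, 123.5]), 13.59, array([21.8, 12.4]))
```

The lid is fully home: its top is at 59.1 mm and level. Now gripping the closed tub across y.

Call:
{"fn": "send_rows", "kwargs": {
  "motion": [
    [0.1, -0.15, 0, 0, 0, 0, 1],
    [0.2, -0.3006, -0.05, 0, 0, 0, 1],
    [0.2, -0.3006, -0.1, 0, 0, 0, 1],
    [0.2, -0.3006, -0.15, 0, 0, 0, 1],
    [0.2, -0.3006, -0.15, 0, 0, 0, 1],
    [0.2, -0.3006, -0.15, 0, 0, 0, 1],
    [0.2, -0.3006, -0.24, 0, 0, 0, 1],
    [0.2, -0.3006, -0.31, 0, 0, 0, 1],
    [0.2, -0.3006, -0.36, 0, 0, 0, 1],
    [0.2, -0.3006, -0.376, 0, 0, 0, 1],
    [0.2, -0.3006, -0.376, 0, 0, 0, 1],
    [0.2, -0.3006, -0.376, 0, 0, 0, 1],
    [0.2, -0.3006, -0.376, 0, 0, 0, 1]
  ]
}}

```text
time_s: 53.98
ee_pos: [510.0, -2.0, -22.8]
ee_rot: [180.0, 0.1, 172.3]
force: [0.2, 0.6, -0.0]
gripper_width: 91.5
gripper_force: 0.0
```

Call:
{"fn": "send_rows", "kwargs": {
  "motion": [
    [0, 0, 0, 0, 0, 0, 0.3],
    [0, 0, 0, 0, 0, 0, 0.3],
    [0, 0, 0, 0, 0, 0, -1],
    [0, 0, 0, 0, 0, 0, -1],
    [0, 0, 0, 0, 0, 0, -1],
    [0, 0, 0, 0, 0, 0, -1],
    [0, 0, 0, 0, 0, 0, -1]
  ],
  "squeeze": 40
}}

```text
time_s: 54.85
ee_pos: [509.2, -1.9, -23.9]
ee_rot: [180.0, -0.0, 172.3]
force: [-0.2, -0.1, 1.1]
gripper_width: 56.0
gripper_force: 40.0
```

```bash
python3 - <<'E'
from h import *
s=env.state();print(s['ee_pos'],s['ee_rot'],s['force'],s['gripper_width'],s['gripper_force'])
a=np.radians(-7.7);u=np.array([np.cos(a),np.sin(a)]);v=np.array([-u[1],u[0]])
f=grab('top');P=cloud(f)
q=P[box(P,380,640,-80,80,54,64)][:,:2]-s['ee_pos'][:2];print('x',np.percentile(q@u,[.5,99.5]).round(1),'y',np.percentile(q@v,[.5,99.5]).round(1))
k=biggest(box(P,400,680,-400,-250,52,66));print('full',rect(P,k))
E
```

```text
[509.19161435  -1.93636552 -23.88773458] [ 1.79992138e+02 -3.30825277e-03  1.72310078e+02] [-0.24878621 -0.12371261  1.11423854] 56.023662003302455 39.99992787837982
x [-96.4  97.1] y [-27.   24.6]
full (array([ 549.4, -316.6]), -1.66, array([194.3,  55.8]))
```

Call:
{"fn": "send_rows", "kwargs": {
  "motion": [
    [0, 0, 0.02, 0, 0, 0, -1],
    [0, 0, 0.06, 0, 0, 0, -1],
    [0, 0, 0.12, 0, 0, 0, -1],
    [0, 0, 0.17, 0, 0, 0, -1],
    [0.004, -0.03, 0.18, 0, 0, 0.01, -1],
    [0.01, -0.08, 0.18, 0, 0, 0.03, -1],
    [0.018, -0.15, 0.18, 0, 0, 0.05, -1],
    [0.027, -0.22, 0.18, 0, 0, 0.07, -1],
    [0.036, -0.29, 0.18, 0, 0, 0.09, -1],
    [0.045, -0.36, 0.18, 0, 0, 0.099, -1],
    [0.054, -0.43, 0.18, 0, 0, 0.099, -1],
    [0.063, -0.5, 0.18, 0, 0, 0.099, -1],
    [0.071, -0.56, 0.18, 0, 0, 0.099, -1],
    [0.077, -0.605, 0.18, 0, 0, 0.099, -1],
    [0.08, -0.628, 0.18, 0, 0, 0.099, -1],
    [0.08, -0.628, 0.16, 0, 0, 0.099, -1],
    [0.08, -0.628, 0.15, 0, 0, 0.099, -1],
    [0.08, -0.628, 0.15, 0, 0, 0.099, -1],
    [0.08, -0.628, 0.15, 0, 0, 0.099, -1]
  ]
}}

```text
time_s: 57.28
ee_pos: [549.4, -315.4, 51.3]
ee_rot: [180.0, 0.0, 178.3]
force: [-0.0, -0.3, -2.6]
gripper_width: 55.6
gripper_force: 40.0
```

```bash
cat > st.py <<'E'
from h import *
s=env.state();print(s['ee_pos'],s['ee_rot'],s['force'],s['gripper_width'],s['gripper_force'])
zb=s['ee_pos'][2]+23.9; print('feet',zb)
a=np.radians(-1.75);u=np.array([np.cos(a),np.sin(a)]);v=np.array([-u[1],u[0]])
for n in('top','side'):
    f=grab(n);P=cloud(f)
    for nm,(z0,z1) in dict(heldlid=(zb+55,zb+63),full=(54,63)).items():
        q=P[biggest(box(P,400,700,-400,-240,z0,z1)) if nm=='x' else box(P,400,700,-400,-240,z0,z1)]
        q=q[:,:2]-[549.4,-316.5]
        if len(q): print(n,nm,len(q),'x',np.percentile(q@u,[.5,99.5]).round(1),'y',np.percentile(q@v,[.5,99.5]).round(1))
E
python3 st.py
```

```text
[ 549.39201729 -315.40403189   51.26066566] [1.79991697e+02 6.71244797e-03 1.78294482e+02] [-0.02065836 -0.34378412 -2.64654883] 55.61832365924936 39.99921977519989
feet 75.1606656567929
top heldlid 1579 x [-96.8  95.7] y [-24.8  27.8]
top full 122 x [-96.3  95.8] y [19.8 26. ]
side heldlid 571 x [-98.1  94.9] y [-25.7  42.6]
side full 545 x [-97.7  95.2] y [-19.8  28. ]
```

Call:
{"fn": "send_rows", "kwargs": {
  "motion": [
    [0.0006, -0.0014, -0.01, 0, 0, 0, -1],
    [0.0006, -0.0014, -0.02, 0, 0, 0, -1],
    [0.0006, -0.0014, -0.026, 0, 0, 0, -1],
    [0.0006, -0.0014, -0.03, 0, 0, 0, -1],
    [0.0006, -0.0014, -0.034, 0, 0, 0, -1],
    [0.0006, -0.0014, -0.0366, 0, 0, 0, -1],
    [0.0006, -0.0014, -0.0366, 0, 0, 0, -1],
    [0.0006, -0.0014, -0.0366, 0, 0, 0, -1]
  ]
}}

```text
time_s: 58.38
ee_pos: [549.6, -316.7, 32.9]
ee_rot: [180.0, 0.0, 178.3]
force: [0.2, -0.3, -2.9]
gripper_width: 55.8
gripper_force: 40.0
```

Feet are about 2 mm into the recesses with no contact. Lowering the rest.

Call:
{"fn": "send_rows", "kwargs": {
  "motion": [
    [0, 0.0008, -0.002, 0, 0, 0, -1],
    [0, 0.0008, -0.004, 0, 0, 0, -1],
    [0, 0.0008, -0.006, 0, 0, 0, -1],
    [0, 0.0008, -0.007, 0, 0, 0, -1],
    [0, 0.0008, -0.007, 0, 0, 0, -1],
    [0, 0.0008, -0.007, 0, 0, 0, -1]
  ]
}}

```text
time_s: 59.12
ee_pos: [549.5, -316.3, 29.4]
ee_rot: [180.0, 0.0, 178.3]
force: [0.1, 0.3, -2.6]
gripper_width: 55.8
gripper_force: 40.0
```

```bash
python3 st.py
```

```text
[ 549.54617597 -316.29697464   29.355406  ] [1.79997652e+02 4.86177607e-03 1.78253713e+02] [ 0.14086347  0.2871616  -2.60493671] 55.846074579000394 39.9991911649704
feet 53.25540600198325
top heldlid 1483 x [-96.9  95.8] y [-25.4  26.9]
top full 28 x [-96.4  74.1] y [15.  27.4]
side heldlid 554 x [-98.1  95.2] y [-26.1  41.7]
side full 169 x [-97.6  95.6] y [-19.8  29.8]
```

Call:
{"fn": "send_rows", "kwargs": {
  "motion": [
    [0, 0, -0.0006, 0, 0, 0, -1],
    [0, 0, -0.0006, 0, 0, 0, 0.3],
    [0, 0, -0.0006, 0, 0, 0, 0.5],
    [0, 0, -0.0006, 0, 0, 0, 1],
    [0, 0, -0.0006, 0, 0, 0, 1],
    [0, 0, -0.0006, 0, 0, 0, 1],
    [0, 0, -0.0006, 0, 0, 0, 1],
    [0, 0, 0.08, 0, 0, 0, 1],
    [0, 0, 0.18, 0, 0, 0, 1],
    [0, 0, 0.3, 0, 0, 0, 1],
    [-0.2, 0.2, 0.35, 0, 0, 0, 1],
    [-0.3, 0.4, 0.35, 0, 0, 0, 1],
    [-0.3, 0.4, 0.35, 0, 0, 0, 1],
    [-0.3, 0.4, 0.35, 0, 0, 0, 1],
    [-0.3, 0.4, 0.35, 0, 0, 0, 1],
    [-0.3, 0.4, 0.35, 0, 0, 0, 1]
  ]
}}

```text
time_s: 61.22
ee_pos: [400.1, -116.5, 204.8]
ee_rot: [-180.0, 0.1, 178.3]
force: [0.3, 0.2, 0.6]
gripper_width: 90.9
gripper_force: 0.0
```

```bash
python3 - <<'E'
from h import *
s=env.state();print(s['ee_pos'],s['force'],s['gripper_width'])
for n in('top','side'):
    f=grab(n);P=cloud(f)
    k=biggest(box(P,400,700,-400,-240,104,122));q=P[k];c=np.c_[q[:,:2],np.ones(len(q))]
    print(n,'stack top',rect(P,k),k.sum(),np.median(q[:,2]).round(2),'tilt',np.degrees(np.linalg.lstsq(c,q[:,2],rcond=None)[0][:2]).round(2))
    k=box(P,400,480,90,160,90,125);print('handle',k.sum(),rect(P,biggest(k)) if k.sum()>3 else '')
    save(f,n+'_end.png')
E
```

```text
[ 400.09747182 -116.54155278  204.78687613] [0.34927457 0.24223851 0.56223819] 90.93180284903438
top stack top (array([ 548.8, -315.8]), -1.87, array([194.2,  54.8])) 2874 111.94 tilt [-0.06 -0.77]
handle 85 (array([434.9, 123.6]), 12.43, array([21.6, 12.2]))
side stack top (array([ 548.3, -314. ]), -1.42, array([194.4,  59.3])) 1095 112.18 tilt [ 0.09 -2.22]
handle 142 (array([434.2, 125. ]), 14.55, array([21.8, 12.4]))
```

View pics/side_end.png

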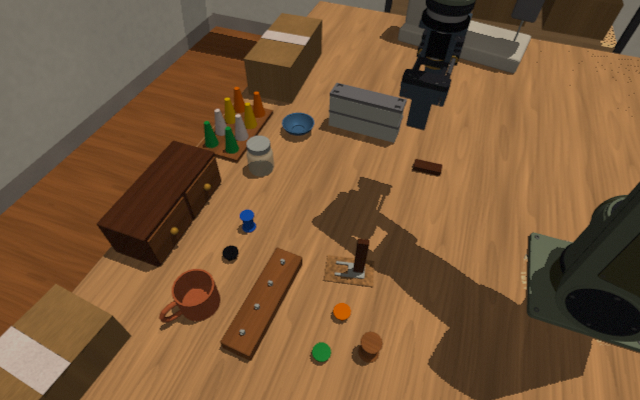

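The stack (367,110) is seated: its top is at 112 mm, as expected. The puller is upright on the mat, all four spindles are bare, and the bystanders haven't moved. Handing in.

```bash
python3 -c "
from workcell import env
print(env.job_done())"
```

```text
the job is handed in; nothing more can be done
None
```

I handed the job in at about 61 s: all three caps present went into the tub via the puller, the puller is back upright on its mat, and the tub with its lid fully home is stacked and seated on the full one; the judge's verdict wasn't shown.

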